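# Get the sanding block out from behind the jar, tin and tape measure

### The job

The sanding block is boxed in at the back of the plywood tool tray. Move the screw jar, the steel tin and the tape measure out of the tray and stand all three upright on the black rubber mat, then lay the sanding block flat on the middle of the pine board, cork side down as it lies now and lengthwise along the board. Only then put the jar, the tin and the tape measure back into the tray, each upright and exactly where it stood before, the tape measure again with its long side parallel to the row.

Things in the scene. Friction and masses are not known exactly. Their poses are not given: they have to be found in the camera images.
- tray: Plywood tool tray, fixed: 225 (x) by 300 mm (y), walls 6 thick and 28 high, floor 6 above the bench. Origin: centre of underside; x to the back, z up. Jar, tin and tape stand in a row along y (x -37, y -85, 0, 85 mm, any order), the sanding block 7 mm behind the jar, 36 mm from the rear wall. Two off-cuts up to 30 mm high in the rear corners are not part of the job.
- mat: Black rubber mat fixed flat on the bench, the side area: 270 mm (its x) by 125 mm (its y), 4 mm thick. Origin: centre of the underside; z up. Lies on the left or on the right of the tray, long side roughly pointing away from the robot.
- board: Plain pine board with rounded corners, fixed flat on the bench: 130 mm (its x) by 220 mm (its y, the length), 20 mm thick. Origin: centre of the underside; z up. Lies on the other side of the tray than the mat, length roughly pointing away from the robot.
- sanding_block_mid (a point): Centre, half-way up, of the cork-faced wooden sanding block: 67 mm (its x) by 112 mm (its y, the length), 28 mm high (z), 0.11 kg. It lies flat in the tray, length along the row.
- jar_mid (a point): Centre, half-way up, of the round grey screw jar with black lid: 64 mm across the lid, 62 mm across the body, 73 mm high (z up), 0.3 kg. The lid, the top 15 mm, is fast.
- tin_mid (a point): Centre, half-way up, of the plain round bare-metal tin: 54 mm across, 72 mm high (z up), 0.18 kg.
- tape_mid (a point): Centre, half-way up, of the yellow and black tape measure standing on its edge: 35 mm thick (its x; 33 mm where gripped), 77 mm long (its y), 69 mm high (z up), 0.25 kg. In the tray its length lies along the row.
Not all that is in view belongs to the job. Leave any green look-alike of the part that bears sanding_block_mid alone.

How it is judged (in metres and radians):
On the way, in this order (a step that is already met when the one before it is completed fails the run):
1. jar, tin and tape measure all stand released and upright on the mat, their centres within its outline (x of jar_mid in the frame of mat between -0.135 and 0.135 m and y of jar_mid in the frame of mat between -0.0625 and 0.0625 m and z of jar_mid in the frame of mat between 0.0325 and 0.0485 m and angle between each of jar_mid, tape_mid, tin_mid's own z axis and vertical below 0.2 rad and contact force between the fingers and jar below 0.2 N and linear speed of each of jar, tape, tin below 0.03 m/s and x of tape_mid in the frame of mat between -0.135 and 0.135 m and y of tape_mid in the frame of mat between -0.0625 and 0.0625 m and z of tape_mid in the frame of mat between 0.0305 and 0.0465 m and contact force between the fingers and tape below 0.2 N and x of tin_mid in the frame of mat between -0.135 and 0.135 m and y of tin_mid in the frame of mat between -0.0625 and 0.0625 m and z of tin_mid in the frame of mat between 0.032 and 0.048 m and contact force between the fingers and tin below 0.2 N), for 0.2 s.
2. with the three still on the mat, the sanding block lies released on the middle of the board, lengthwise (all of step 1 and horizontal distance between sanding_block_mid and board below 0.015 m and z of sanding_block_mid in the frame of board between 0.026 and 0.042 m and angle between sanding_block_mid's own z axis and vertical below 0.1 rad and angle between the y axis of sanding_block_mid and the y axis of board, either way round below 0.2 rad and contact force between the fingers and sanding_block below 0.2 N and linear speed of sanding_block below 0.03 m/s), for 0.2 s.
At the end, for the whole second after the job is handed in: Sanding block flat on the board, within 15 mm of its middle and 0.2 rad of its length; jar, tin and tape measure upright, each within 15 mm of where it stood at the start, the tape measure within 0.3 rad of the tray's y; all released and at rest (horizontal distance between sanding_block_mid and board below 0.015 m and z of sanding_block_mid in the frame of board between 0.026 and 0.042 m and angle between sanding_block_mid's own z axis and vertical below 0.1 rad and angle between the y axis of sanding_block_mid and the y axis of board, either way round below 0.2 rad and contact force between the fingers and sanding_block below 0.2 N and linear speed of each of sanding_block, jar, tape, tin below 0.03 m/s and distance of each of jar_mid, tape_mid, tin_mid from where it was at the start of the episode below 0.015 m and angle between each of jar_mid, tape_mid, tin_mid's own z axis and vertical below 0.2 rad and contact force between the fingers and jar below 0.2 N and contact force between the fingers and tape below 0.2 N and contact force between the fingers and tin below 0.2 N and angle between the y axis of tape_mid and the y axis of tray, either way round below 0.3 rad); the robot touches nothing.
It also fails if it takes over 136 s, if anything falls off the work surface, if the arm or the gripper's body presses on something with over 40 N, if the wrist force passes 120 N, or if a joint passes its speed limit or range.

### The arm

A 6-joint arm with a two-finger parallel gripper is mounted at the origin on the work surface; the furniture and walls round the work are solid. World frame = base frame: x ahead of the robot, y to its left, z up, the work surface at z = 0. Lengths are in mm, angles in rad, forces in N, time in s.
With the tool pointing down it reaches from about 325 to 775 mm from the base axis. Payload 5.5 kg.
Tool frame: the origin (TCP) lies between the finger pads; the fingertips stand 14 mm ahead of it and the grasp point (between the pads) lies 5 mm behind it (manip.tip_reach is the distance from the TCP to the fingertips, in mm); z points along the fingers, y is the line along which they close (so a half turn about z gives the same grasp; the last joint's range is limited). The gripper opens to 88 mm and grips with 3 to 60 N. Pads are 20 mm wide; open, the fingers measure 115 mm over their backs; the gripper's body (75 mm by 178 mm) begins 61 mm behind the grasp point.
Start: joints at [1.277, 0.091, 1.231, -0, 1.82, -0.057], TCP at [140.759, 583.269, 236.631] pointing down, gripper open.
Joint ranges: [-2.87, 2.87], [-0.86, 2.18], [0.17, 2.46], [-1.51, 4.65], [0.06, 2.69], [-2.65, 2.65]. Speed limits (rad/s): [2.57, 2.57, 3.01, 3.14, 3.14, 3.14].

### API

Orientations are given as a unit quaternion [x, y, z, w].
In Python, from rig import manip gives the robot as it stands.
- The arm moves only by the shell command python3 -m creep 'ROWS' [FORCE]. ROWS is JSON, a list of rows, each an object of numbers: "rx", "ry", "rz": the turn, a rotation vector about the tool's x, y, z in rad; "x", "y", "z": the shift along the tool's x, y, z in m; "fingers": the finger opening in m, from 0 to 0.0878. A call has 1 to 20 rows; each row shifts and turns the commanded pose from where the row before left it, along the tool's axes as they then stand; what a row does not reach is not made up. A row lasts 1/12 s, in which the tool goes at most 41.7 mm and 7.16 degrees, less where a joint would pass 70% of its speed; a pose out of reach is approached as far as the arm can. A call is refused whole if a number of a shift passes 0.0417 or a number of a turn 0.125, either way. A call with a gripper value outside its range is refused whole. The fingers move at their own pace and stop on an object; FORCE is the grip in N (left out, the last holds). Time passes only in rows, so rows that do not move let the fingers close. It gives the time, the measured TCP pose, the force, the opening and the grip force at its end, in the units of the state.
- manip.sense(): the state, without advancing time (a new reading comes with each control period).
- manip.read_camera(name): name is "scene" or "top" or "wrist"; returns a dict with "img" (420x560x3 uint8, red, green, blue), "fx", "fy", "cx", "cy" (pixels), "xyz" and "orientation" of the camera in the world; the wrist camera has in their place "hand_eye" (4x4, takes a point from camera to tool coordinates, whose origin is the TCP and whose axes are the flange's). Camera axes: x right, y down, z forward; pixel columns grow to the right and rows downward; lengths in mm; the calibration is good to about 2 mm. A picture is of the moment at which its call begins: read the wrist's pose just before it. There is no depth.
- manip.hand_in(): hands the job in; it is judged then, once.
Trained networks look in a picture, given as the dict that the camera call returned (one of the last four; its "shot" number tells which), for a name from the list of things; names that differ only in an ending like _2 or _b are one class to them, and where a whole thing is asked for, a point or a joint stands for the part that bears it (a point fixed in the world has none). Each returns a list of dicts, best first, with "confidence" (0 to 1); they miss things now and then, are a little off and sometimes report something else, mostly with a low value. They report only what shows in the picture. A call takes as long as a camera call. They do not tell look-alikes from the thing itself.
- manip.spot_in(picture, query): "position" ([column, row] in pixels, amid what is visible of it).
- manip.mark_of(picture, query): "position" ([column, row] in pixels: a listed point, or the origin of a listed thing).
The state is a dict: "t": time; "q": joint angles; "qd": joint speeds; "tau": joint torques, N m; "tcp_pos": TCP position; "tool_rot": TCP orientation; "wrist_force": force on the tool from outside, world axes, zero at the start; "wrist_torque": the same for the moment, N m; "gripper_width": opening from 0.0 (shut) to 1.0 (fully open); "gripper_force": force on a finger pad.
Only numpy, scipy, OpenCV 4.12 (cv2) and the standard library are available. Lean on these libraries where they do the work, as an engineer would, in place of code of your own. Each camera call takes 0.05 s, during which the arm holds its last target. There are 200 camera calls.

## Working session

There is one attempt and no reset: what is moved stays moved. The work goes in short steps, Python scripts to look and compute and a shell command to move; the robot and the scene stay as the last step left them, time stands still between calls to the robot, and variables do not carry over. Pictures are saved under pics/ and viewed, at most 14 in all, crops included, and the job is handed in when it is done.

```bash
mkdir -p pics; ls; cat > h.py <<'E'
import numpy as np, cv2
from scipy.spatial.transform import Rotation as R
from rig import manip
def pose():
    s=manip.sense(); return np.array(s["tcp_pos"]),R.from_quat(s["tool_rot"]),s
def shot(name,save=None):
    p,r,_=pose(); d=manip.read_camera(name)
    if name=="wrist":
        H=np.array(d["hand_eye"]); T=np.eye(4);T[:3,:3]=r.as_matrix();T[:3,3]=p
        W=T@H; d["C"]=W[:3,3]; d["Rm"]=W[:3,:3]
    else:
        d["C"]=np.array(d["xyz"]); d["Rm"]=R.from_quat(d["orientation"]).as_matrix()
    if save: cv2.imwrite(f"pics/{save}.png",d["img"][:,:,::-1])
    return d
def ray(d,px,z):
    v=d["Rm"]@np.array([(px[0]-d["cx"])/d["fx"],(px[1]-d["cy"])/d["fy"],1])
    return d["C"]+v*(z-d["C"][2])/v[2]
def proj(d,P):
    c=d["Rm"].T@(np.array(P,float)-d["C"]); return np.array([d["fx"]*c[0]/c[2]+d["cx"],d["fy"]*c[1]/c[2]+d["cy"]])
E
python3 - <<'E'
from h import *
p,r,s=pose(); print(p,r.as_matrix().round(3).tolist(),s["t"])
Z=dict(tray=0,mat=0,board=0,sanding_block_mid=20,jar_mid=42.5,tin_mid=42,tape_mid=40.5)
for c in("top","scene"):
    d=shot(c,c); print(c,d["C"],d["Rm"].round(2).tolist(),d["fx"])
    for n,z in Z.items():
        for f in(manip.mark_of,manip.spot_in):
            print(f.__name__,n,[(np.round(m["position"]).tolist(),round(m["confidence"],2),ray(d,m["position"],z).round().tolist()) for m in f(d,n)[:3]])
E
```

```text
pics
[140.71362861 582.99889109 235.51859059] [[-0.972, 0.235, -0.001], [0.235, 0.972, -0.002], [0.0, -0.002, -1.0]] 0.0
top [ 220.41746955   20.0299502  1486.61684521] [[0.03, -0.99, 0.13], [-1.0, -0.03, -0.0], [0.01, -0.13, -0.99]] 466.2728962707142
call tray [([277.0, 178.0], 0.83, [514.0, 11.0, 0.0])]
call tray [([278.0, 181.0], 0.81, [504.0, 6.0, 0.0]), ([298.0, 191.0], 0.33, [471.0, -58.0, 0.0])]
call mat [([381.0, 187.0], 0.69, [494.0, -329.0, 0.0])]
call mat [([383.0, 185.0], 0.93, [499.0, -335.0, 0.0])]
call board [([173.0, 180.0], 0.93, [496.0, 346.0, 0.0])]
call board [([174.0, 179.0], 0.59, [500.0, 343.0, 0.0])]
call sanding_block_mid [([160.0, 256.0], 0.96, [251.0, 370.0, 20.0]), ([273.0, 170.0], 0.67, [535.0, 25.0, 20.0])]
call sanding_block_mid [([160.0, 254.0], 0.86, [256.0, 368.0, 20.0]), ([274.0, 168.0], 0.7, [541.0, 20.0, 20.0])]
call jar_mid [([242.0, 188.0], 0.69, [468.0, 119.0, 42.0])]
call jar_mid [([242.0, 188.0], 0.97, [469.0, 118.0, 42.0])]
call tin_mid [([298.0, 193.0], 0.67, [460.0, -58.0, 42.0]), ([176.0, 181.0], 0.6, [487.0, 328.0, 42.0]), ([270.0, 190.0
[... 661 characters left out ...]
06.0, 352.0, 0.0])]
call sanding_block_mid [([198.0, 175.0], 0.95, [268.0, 355.0, 20.0]), ([306.0, 214.0], 0.72, [488.0, -10.0, 20.0]), ([316.0, 206.0], 0.64, [537.0, 18.0, 20.0])]
call sanding_block_mid [([317.0, 205.0], 0.8, [540.0, 19.0, 20.0]), ([197.0, 173.0], 0.56, [267.0, 367.0, 20.0])]
call jar_mid [([281.0, 188.0], 0.58, [470.0, 123.0, 42.0])]
call jar_mid [([280.0, 183.0], 0.72, [478.0, 149.0, 42.0])]
call tin_mid [([304.0, 219.0], 0.97, [459.0, -56.0, 42.0])]
call tin_mid [([303.0, 221.0], 0.81, [453.0, -64.0, 42.0])]
call tape_mid [([294.0, 205.0], 0.69, [466.0, 23.0, 40.0]), ([305.0, 212.0], 0.28, [478.0, -25.0, 40.0])]
call tape_mid [([291.0, 201.0], 0.57, [466.0, 42.0, 40.0])]
```

```bash
python3 - <<'E'
import cv2
t=cv2.imread("pics/top.png"); cv2.imwrite("pics/topz.png",cv2.resize(t[110:290,120:440],None,fx=2.5,fy=2.5,interpolation=cv2.INTER_CUBIC))
E
```

```text
(no output)
```

View pics/topz.png

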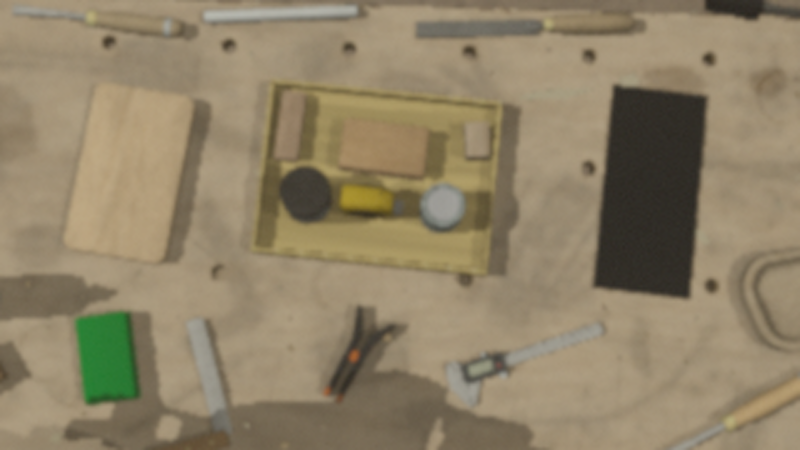

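View pics/scene.png

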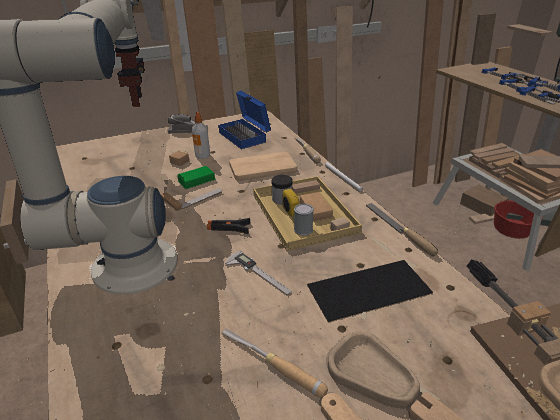

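The top crop shows the sanding block (brown) in the tray at px (274,169) and the green look-alike at (160,254), which I leave alone. In the row are the jar (242,188), the tape (270,191) and the tin (298,193). The mat is on the right at (381,187) and the board on the left at (173,180). Next I compute the poses from the corners.

```bash
python3 - <<'E'
from h import *
d=shot("top")
def cor(pts,z): return np.array([ray(d,(120+u/2.5-0.3,110+v/2.5-0.3),z)[:2] for u,v in pts])
# back-left, back-right, front-right, front-left
out={}
for n,z,pts,L in(("tray",28,[(272,81),(503,103),(489,273),(252,248)],(112.5,150)),("mat",4,[(614,87),(707,97),(690,297),(595,287)],(135,62.5)),("board",20,[(97,83),(195,96),(163,263),(63,245)],(65,110))):
    c=cor(pts,z)
    m=c.mean(0); a=(c[0]+c[1]-c[2]-c[3])/2; b=(c[0]+c[3]-c[1]-c[2])/2
    print(n,m.round(1),"len back",np.linalg.norm(a).round(),"lat",np.linalg.norm(b).round(),"yaw a,b",np.arctan2(a[1],a[0]).round(3),np.arctan2(-b[0],b[1]).round(3))
    if n=="tray": t=m; y=(np.arctan2(a[1],a[0])+np.arctan2(-b[0],b[1]))/2
Rz=np.array([[np.cos(y),-np.sin(y)],[np.sin(y),np.cos(y)]])
for n,q in(("jar",(-37,85)),("tape",(-37,0)),("tin",(-37,-85))): print(n,(t+Rz@q).round(1))
for n,z,uv in(("jar lid",79,(305,194)),("tin top",78,(443,207)),("block top",34,(385,147))): print(n,cor([uv],z).round(1))
E
```

```text
tray [500.7  28.1] len back 219.0 lat 299.0 yaw a,b -0.07 -0.072
mat [ 495.5 -324.5] len back 264.0 lat 122.0 yaw a,b -0.09 -0.078
board [498.7 346.9] len back 217.0 lat 128.0 yaw a,b -0.138 -0.128
jar [469.9 115.5]
tape [463.8  30.8]
tin [457.8 -54. ]
jar lid [[465.2 117.7]]
tin top [[454.2 -51.6]]
block top [[536.5  21.5]]
```

```bash
python3 -m creep '[{"rz":0.117},{"rz":0.117},{"rz":0.117},{"rz":0.117},{"rz":0.117},{"rz":0.117},{"rz":0.117},{"rz":0.117},{"rz":0.117},{"rz":0.117},{"rz":0.117},{"rz":0.117}]'
python3 -m creep '[{"x":-0.0264,"y":0.018},{"x":-0.0264,"y":0.018},{"x":-0.0264,"y":0.018},{"x":-0.0264,"y":0.018},{"x":-0.0264,"y":0.018},{"x":-0.0264,"y":0.018},{"x":-0.0264,"y":0.018},{"x":-0.0264,"y":0.018},{"x":-0.0264,"y":0.018},{"x":-0.0264,"y":0.018},{"x":-0.0264,"y":0.018},{"x":-0.0264,"y":0.018},{"x":-0.0264,"y":0.018},{"x":-0.0264,"y":0.018},{"x":-0.0264,"y":0.018},{"x":-0.0264,"y":0.018},{"x":-0.0264,"y":0.018},{"x":-0.0264,"y":0.018},{"x":-0.0264,"y":0.018},{"x":-0.0264,"y":0.018}]'
cat >> h.py <<'E'
def yaw():  # azimuth of tool y
    m=pose()[1].as_matrix(); return np.arctan2(m[1,1],m[0,1])
def to(P):  # tool-frame shift (mm) to a world TCP point
    p,r,_=pose(); return r.inv().apply(np.array(P,float)-p).round(1)
E
python3 - <<'E'
from h import *
p,r,s=pose(); print(p,yaw(),s["t"],np.round(s["q"],2))
d=shot("wrist","w1"); print(d["C"],d["fx"])
for n,z in dict(sanding_block_mid=20,jar_mid=42.5,tin_mid=42,tape_mid=40.5).items():
    for f in(manip.mark_of,manip.spot_in):
        print(n,[(np.round(m["position"]).tolist(),round(m["confidence"],2),ray(d,m["position"],z).round().tolist()) for m in f(d,n)[:3]])
E
```

```text
[140.72334769 583.2932501  236.64052967] 1.334082313766049 1.55 [ 1.28  0.09  1.23  0.    1.82 -0.06]
[ 60.02306969 601.88516574 385.23555086] 315.13622447776635
sanding_block_mid [([139.0, 299.0], 0.63, [255.0, 367.0, 20.0])]
sanding_block_mid [([124.0, 278.0], 0.62, [220.0, 359.0, 20.0])]
jar_mid []
jar_mid []
tin_mid []
tin_mid []
tape_mid []
tape_mid []schema error: expected keys rx, ry, rz, x, y, z, fingers
schema error: expected keys rx, ry, rz, x, y, z, fingers
```

View pics/w1.png

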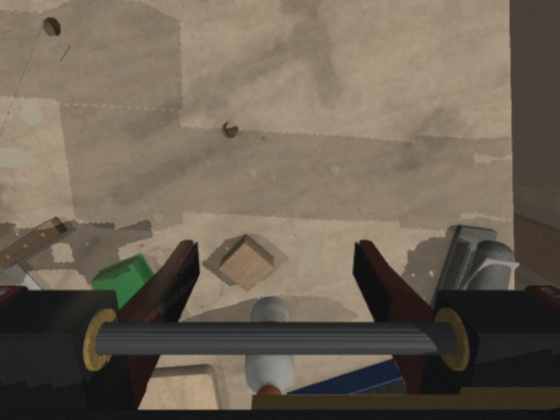

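The picture shows the start view only, since the moves were refused: every row needs all seven keys.

```bash
python3 -m creep '[{"rx":0,"ry":0,"rz":0.117,"x":0,"y":0,"z":0,"fingers":0.07},{"rx":0,"ry":0,"rz":0.117,"x":0,"y":0,"z":0,"fingers":0.07},{"rx":0,"ry":0,"rz":0.117,"x":0,"y":0,"z":0,"fingers":0.07},{"rx":0,"ry":0,"rz":0.117,"x":0,"y":0,"z":0,"fingers":0.07},{"rx":0,"ry":0,"rz":0.117,"x":0,"y":0,"z":0,"fingers":0.07},{"rx":0,"ry":0,"rz":0.117,"x":0,"y":0,"z":0,"fingers":0.07},{"rx":0,"ry":0,"rz":0.117,"x":0,"y":0,"z":0,"fingers":0.07},{"rx":0,"ry":0,"rz":0.117,"x":0,"y":0,"z":0,"fingers":0.07},{"rx":0,"ry":0,"rz":0.117,"x":0,"y":0,"z":0,"fingers":0.07},{"rx":0,"ry":0,"rz":0.117,"x":0,"y":0,"z":0,"fingers":0.07},{"rx":0,"ry":0,"rz":0.117,"x":0,"y":0,"z":0,"fingers":0.07},{"rx":0,"ry":0,"rz":0.117,"x":0,"y":0,"z":0,"fingers":0.07}]'
python3 -m creep '[{"rx":0,"ry":0,"rz":0,"x":-0.0264,"y":0.018,"z":0,"fingers":0.07},{"rx":0,"ry":0,"rz":0,"x":-0.0264,"y":0.018,"z":0,"fingers":0.07},{"rx":0,"ry":0,"rz":0,"x":-0.0264,"y":0.018,"z":0,"fingers":0.07},{"rx":0,"ry":0,"rz":0,"x":-0.0264,"y":0.018,"z":0,"fingers":0.07},{"rx":0,"ry":0,"rz":0,"x":-0.0264,"y":0.018,"z":0,"fingers":0.07},{"rx":0,"ry":0,"rz":0,"x":-0.0264,"y":0.018,"z":0,"fingers":0.07},{"rx":0,"ry":0,"rz":0,"x":-0.0264,"y":0.018,"z":0,"fingers":0.07},{"rx":0,"ry":0,"rz":0,"x":-0.0264,"y":0.018,"z":0,"fingers":0.07},{"rx":0,"ry":0,"rz":0,"x":-0.0264,"y":0.018,"z":0,"fingers":0.07},{"rx":0,"ry":0,"rz":0,"x":-0.0264,"y":0.018,"z":0,"fingers":0.07},{"rx":0,"ry":0,"rz":0,"x":-0.0264,"y":0.018,"z":0,"fingers":0.07},{"rx":0,"ry":0,"rz":0,"x":-0.0264,"y":0.018,"z":0,"fingers":0.07},{"rx":0,"ry":0,"rz":0,"x":-0.0264,"y":0.018,"z":0,"fingers":0.07},{"rx":0,"ry":0,"rz":0,"x":-0.0264,"y":0.018,"z":0,"fingers":0.07},{"rx":0,"ry":0,"rz":0,"x":-0.0264,"y":0.018,"z":0,"fingers":0.07},{"rx":0,"ry":0,"rz":0,"x":-0.0264,"y":0.018,"z":0,"fingers":0.07},{"rx":0,"ry":0,"rz":0,"x":-0.0264,"y":0.018,"z":0,"fingers":0.07},{"rx":0,"ry":0,"rz":0,"x":-0.0264,"y":0.018,"z":0,"fingers":0.07},{"rx":0,"ry":0,"rz":0,"x":-0.0264,"y":0.018,"z":0,"fingers":0.07},{"rx":0,"ry":0,"rz":0,"x":-0.0264,"y":0.018,"z":0,"fingers":0.07}]'
python3 - <<'E'
from h import *
p,r,s=pose(); print(p,yaw(),s["t"],np.round(s["q"],2),r.as_matrix()[:,2].round(3))
d=shot("wrist","w2"); print(d["C"],d["fx"])
for n,z in dict(sanding_block_mid=20,jar_mid=42.5,tin_mid=42,tape_mid=40.5).items():
    for f in(manip.mark_of,manip.spot_in):
        print(n,[(np.round(m["position"]).tolist(),round(m["confidence"],2),ray(d,m["position"],z).round().tolist()) for m in f(d,n)[:3]])
E
```

```text
t: 3.0
tcp_pos: [140.8, 583.3, 236.6]
tool_rot: [0.733, 0.68, -0.0, 0.0]
wrist_force: [-0.7, 0.8, -0.3]
gripper_width: 0.794
gripper_force: 0.0
t: 4.67
tcp_pos: [463.5, 29.8, 236.9]
tool_rot: [0.731, 0.682, 0.0, 0.0]
wrist_force: [0.5, 1.3, -0.3]
gripper_width: 0.798
gripper_force: 0.0
[463.4875151   29.76384887 236.88752374] -0.07020626788459981 4.6667 [-0.01 -0.27  1.57  0.    1.84  0.06] [ 0.001  0.    -1.   ]
[467.88684707 110.74106032 385.48691952] 315.13622447776635
sanding_block_mid [([335.0, 183.0], 0.62, [533.0, 20.0, 20.0])]
sanding_block_mid [([334.0, 177.0], 0.75, [531.0, 27.0, 20.0])]
jar_mid []
jar_mid [([275.0, 100.0], 0.69, [467.0, 118.0, 42.0])]
tin_mid [([274.0, 249.0], 0.59, [454.0, -51.0, 42.0])]
tin_mid [([275.0, 256.0], 0.65, [455.0, -61.0, 42.0])]
tape_mid [([276.0, 181.0], 0.98, [463.0, 32.0, 40.0])]
tape_mid []
```

View pics/w2.png

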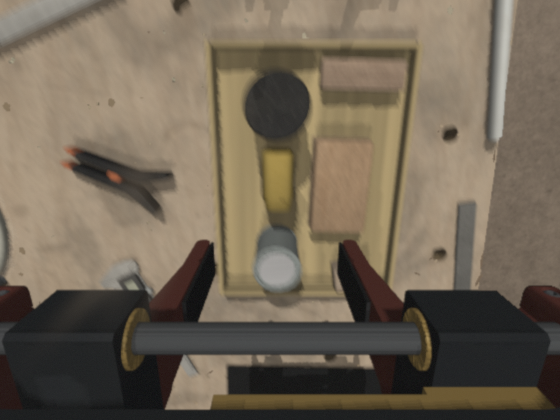

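The wrist view shows the row as expected: jar lid centre (277,104), tape (278,181), tin top (277,269), block (341,186). The tray axis is vertical in the image, so the yaw is right.

```bash
python3 - <<'E'
from h import *
d=shot("wrist")
for n,z,uv in(("jar",79,(277,104)),("tape",75,(278,181)),("tin",78,(277.5,269)),("blk",34,(341,186))):
    P=ray(d,uv,z); print(n,P.round(1),to(P))
for P in((457,-53,60),): print(to(P))
E
```

```text
jar [468.2 115.9  79. ] [ 83.8  -0.2 157.9]
tape [464.3  42.1  75. ] [  9.9   0.9 161.9]
tin [457.2 -55.2  78. ] [-87.7   0.5 158.9]
blk [535.6  21.9  34. ] [ -5.4  73.4 202.9]
[-8.550e+01  1.000e-01  1.769e+02]
```

```bash
python3 -m creep '[{"rx":0,"ry":0,"rz":0,"x":-0.0285,"y":0,"z":0.02,"fingers":0.07},{"rx":0,"ry":0,"rz":0,"x":-0.0285,"y":0,"z":0.02,"fingers":0.07},{"rx":0,"ry":0,"rz":0,"x":-0.029,"y":0,"z":0.02,"fingers":0.07},{"rx":0,"ry":0,"rz":0,"x":0,"y":0,"z":0.035,"fingers":0.07},{"rx":0,"ry":0,"rz":0,"x":0,"y":0,"z":0.035,"fingers":0.07},{"rx":0,"ry":0,"rz":0,"x":0,"y":0,"z":0.034,"fingers":0.07},{"rx":0,"ry":0,"rz":0,"x":0,"y":0,"z":0.02,"fingers":0.07},{"rx":0,"ry":0,"rz":0,"x":0,"y":0,"z":0,"fingers":0.07},{"rx":0,"ry":0,"rz":0,"x":0,"y":0,"z":0,"fingers":0.04},{"rx":0,"ry":0,"rz":0,"x":0,"y":0,"z":0,"fingers":0.04},{"rx":0,"ry":0,"rz":0,"x":0,"y":0,"z":0,"fingers":0.04},{"rx":0,"ry":0,"rz":0,"x":0,"y":0,"z":0,"fingers":0.04}]' 25
```

```text
t: 6.17
tcp_pos: [458.2, -54.4, 55.0]
tool_rot: [0.731, 0.682, 0.001, 0.001]
wrist_force: [-1.1, 1.2, 4.5]
gripper_width: 0.593
gripper_force: 24.9
```

```bash
python3 -m creep '[{"rx":0,"ry":0,"rz":0,"x":0,"y":0,"z":-0.035,"fingers":0.04},{"rx":0,"ry":0,"rz":0,"x":0,"y":0,"z":-0.035,"fingers":0.04},{"rx":0,"ry":0,"rz":0,"x":-0.0268,"y":0.0146,"z":0,"fingers":0.04},{"rx":0,"ry":0,"rz":0,"x":-0.0268,"y":0.0146,"z":0,"fingers":0.04},{"rx":0,"ry":0,"rz":0,"x":-0.0268,"y":0.0146,"z":0,"fingers":0.04},{"rx":0,"ry":0,"rz":0,"x":-0.0268,"y":0.0146,"z":0,"fingers":0.04},{"rx":0,"ry":0,"rz":0,"x":-0.0268,"y":0.0146,"z":0,"fingers":0.04},{"rx":0,"ry":0,"rz":0,"x":-0.0268,"y":0.0146,"z":0,"fingers":0.04},{"rx":0,"ry":0,"rz":0,"x":-0.0268,"y":0.0146,"z":0,"fingers":0.04},{"rx":0,"ry":0,"rz":0,"x":-0.0268,"y":0.0146,"z":0,"fingers":0.04},{"rx":0,"ry":0,"rz":0,"x":-0.0268,"y":0.0146,"z":0,"fingers":0.04},{"rx":0,"ry":0,"rz":0,"x":-0.0268,"y":0.0146,"z":0,"fingers":0.04},{"rx":0,"ry":0,"rz":0,"x":0,"y":0,"z":0.03,"fingers":0.04},{"rx":0,"ry":0,"rz":0,"x":0,"y":0,"z":0.025,"fingers":0.04},{"rx":0,"ry":0,"rz":0,"x":0,"y":0,"z":0.01,"fingers":0.04},{"rx":0,"ry":0,"rz":0,"x":0,"y":0,"z":0.003,"fingers":0.04},{"rx":0,"ry":0,"rz":0,"x":0,"y":0,"z":0,"fingers":0.04}]'
python3 - <<'E'
from h import *
p,r,s=pose(); print(p,yaw(),s["gripper_force"])
d=shot("wrist","w3"); shot("scene","s3")
for n in("mat","tin_mid"): print(n,[(np.round(m["position"]).tolist(),round(m["confidence"],2),ray(d,m["position"],40 if n!="mat" else 0).round().tolist()) for m in manip.mark_of(d,n)[:2]])
E
```

```text
t: 7.58
tcp_pos: [583.7, -331.6, 54.4]
tool_rot: [0.731, 0.682, -0.0, -0.0]
wrist_force: [0.4, 0.5, -2.0]
gripper_width: 0.589
gripper_force: 25.0
[ 583.70710603 -331.63127741   54.41239085] -0.06976199053988993 25.012120446190238
mat [([145.0, 232.0], 0.77, [492.0, -327.0, -0.0])]
tin_mid []
```

View pics/s3.png

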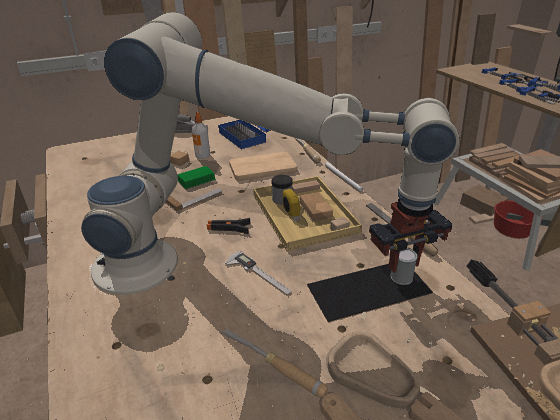

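```bash
python3 -m creep '[{"rx":0,"ry":0,"rz":0,"x":0,"y":0,"z":0.001,"fingers":0.04},{"rx":0,"ry":0,"rz":0,"x":0,"y":0,"z":0,"fingers":0.04},{"rx":0,"ry":0,"rz":0,"x":0,"y":0,"z":0,"fingers":0.07},{"rx":0,"ry":0,"rz":0,"x":0,"y":0,"z":0,"fingers":0.07},{"rx":0,"ry":0,"rz":0,"x":0,"y":0,"z":0,"fingers":0.07},{"rx":0,"ry":0,"rz":0,"x":0,"y":0,"z":-0.03,"fingers":0.07},{"rx":0,"ry":0,"rz":0,"x":0,"y":0,"z":-0.035,"fingers":0.05}]'
python3 -m creep '[{"rx":0,"ry":0,"rz":0,"x":0.032,"y":-0.0133,"z":0,"fingers":0.05},{"rx":0,"ry":0,"rz":0,"x":0.032,"y":-0.0133,"z":0,"fingers":0.05},{"rx":0,"ry":0,"rz":0,"x":0.032,"y":-0.0133,"z":0,"fingers":0.05},{"rx":0,"ry":0,"rz":0,"x":0.032,"y":-0.0133,"z":0,"fingers":0.05},{"rx":0,"ry":0,"rz":0,"x":0.032,"y":-0.0133,"z":0,"fingers":0.05},{"rx":0,"ry":0,"rz":0,"x":0.032,"y":-0.0133,"z":0,"fingers":0.05},{"rx":0,"ry":0,"rz":0,"x":0.032,"y":-0.0133,"z":0,"fingers":0.05},{"rx":0,"ry":0,"rz":0,"x":0.032,"y":-0.0133,"z":0,"fingers":0.05},{"rx":0,"ry":0,"rz":0,"x":0.032,"y":-0.0133,"z":0,"fingers":0.05},{"rx":0,"ry":0,"rz":0,"x":0.032,"y":-0.0133,"z":0,"fingers":0.05},{"rx":0,"ry":0,"rz":0,"x":0.032,"y":-0.0133,"z":0,"fingers":0.05},{"rx":0,"ry":0,"rz":0,"x":0,"y":0,"z":0,"fingers":0.05}]'
python3 - <<'E'
from h import *
p,r,s=pose(); print(to((464,31,53)),yaw())
d=shot("wrist","w4")
print([(np.round(m["position"]).tolist(),round(m["confidence"],2),ray(d,m["position"],40).round().tolist()) for m in manip.mark_of(d,"tape_mid")[:2]])
E
```

```text
t: 8.37
tcp_pos: [582.1, -330.9, 115.2]
tool_rot: [0.731, 0.682, -0.001, -0.004]
wrist_force: [0.6, -0.1, -0.6]
gripper_width: 0.753
gripper_force: 0.0
t: 9.37
tcp_pos: [461.1, 34.0, 119.3]
tool_rot: [0.73, 0.684, 0.001, -0.001]
wrist_force: [-0.5, -0.1, 0.9]
gripper_width: 0.569
gripper_force: 0.0
[-3.   3.  66.3] -0.06504729305020844
[]
```

View pics/w4.png

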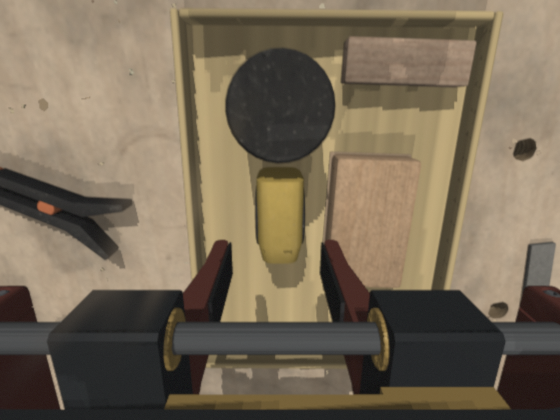

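Tape under the gripper: yellow from (258..304, 168..263), between the fingers at columns 232 and 322, so it is centred across.

```bash
python3 - <<'E'
from h import *
d=shot("wrist"); 
for uv,z in(((281,168),40),((281,168),75),((281,263),70),((281,263),40),((257,215),75),((304,215),75),((280,105),79)):
    P=ray(d,uv,z); print(uv,z,P.round(1),to(P))
E
```

```text
(281, 168) 40 [467.7  68.5  40. ] [39.4  2.2 79. ]
(281, 168) 75 [467.5  75.   75. ] [46.   1.6 44. ]
(281, 263) 70 [463.4   7.3  70. ] [-21.9   2.1  49.1]
(281, 263) 40 [462.9  -8.5  40. ] [-37.6   2.7  79.1]
(257, 215) 75 [450.1  45.4  75. ] [ 15.2 -13.8  44. ]
(304, 215) 75 [480.5  43.4  75. ] [15.3 16.6 44.1]
(280, 105) 79 [469.2 112.1  79. ] [83.1  0.7 40. ]
```

```bash
python3 -m creep '[{"rx":0,"ry":0,"rz":0.005,"x":-0.001,"y":0.0025,"z":0.03,"fingers":0.05},{"rx":0,"ry":0,"rz":0,"x":-0.001,"y":0,"z":0.025,"fingers":0.05},{"rx":0,"ry":0,"rz":0,"x":0,"y":0,"z":0.011,"fingers":0.05},{"rx":0,"ry":0,"rz":0,"x":0,"y":0,"z":0,"fingers":0.05},{"rx":0,"ry":0,"rz":0,"x":0,"y":0,"z":0,"fingers":0.05},{"rx":0,"ry":0,"rz":0,"x":0,"y":0,"z":0,"fingers":0.02},{"rx":0,"ry":0,"rz":0,"x":0,"y":0,"z":0,"fingers":0.02},{"rx":0,"ry":0,"rz":0,"x":0,"y":0,"z":0,"fingers":0.02},{"rx":0,"ry":0,"rz":0,"x":0,"y":0,"z":0,"fingers":0.02}]' 30; python3 -c "
from h import *
print(to((495.5,-324.5,53)),yaw())"
```

```text
t: 10.27
tcp_pos: [465.7, 27.2, 54.1]
tool_rot: [0.733, 0.68, 0.001, 0.001]
wrist_force: [-0.7, -0.6, 4.8]
gripper_width: 0.372
gripper_force: 29.7
[-348.4   56.1    1.3] -0.07500225398335084
```

```bash
python3 -m creep '[{"rx":0,"ry":0,"rz":0,"x":0,"y":0,"z":-0.035,"fingers":0.02},{"rx":0,"ry":0,"rz":0,"x":0,"y":0,"z":-0.035,"fingers":0.02},{"rx":0,"ry":0,"rz":0,"x":-0.029,"y":0.0046,"z":0,"fingers":0.02},{"rx":0,"ry":0,"rz":0,"x":-0.029,"y":0.0046,"z":0,"fingers":0.02},{"rx":0,"ry":0,"rz":0,"x":-0.029,"y":0.0046,"z":0,"fingers":0.02},{"rx":0,"ry":0,"rz":0,"x":-0.029,"y":0.0046,"z":0,"fingers":0.02},{"rx":0,"ry":0,"rz":0,"x":-0.029,"y":0.0046,"z":0,"fingers":0.02},{"rx":0,"ry":0,"rz":0,"x":-0.029,"y":0.0046,"z":0,"fingers":0.02},{"rx":0,"ry":0,"rz":0,"x":-0.029,"y":0.0046,"z":0,"fingers":0.02},{"rx":0,"ry":0,"rz":0,"x":-0.029,"y":0.0046,"z":0,"fingers":0.02},{"rx":0,"ry":0,"rz":0,"x":-0.029,"y":0.0046,"z":0,"fingers":0.02},{"rx":0,"ry":0,"rz":0,"x":-0.029,"y":0.0046,"z":0,"fingers":0.02},{"rx":0,"ry":0,"rz":0,"x":-0.029,"y":0.0046,"z":0,"fingers":0.02},{"rx":0,"ry":0,"rz":0,"x":-0.029,"y":0.0046,"z":0,"fingers":0.02},{"rx":0,"ry":0,"rz":0,"x":0,"y":0,"z":0.03,"fingers":0.02},{"rx":0,"ry":0,"rz":0,"x":0,"y":0,"z":0.025,"fingers":0.02},{"rx":0,"ry":0,"rz":0,"x":0,"y":0,"z":0.013,"fingers":0.02},{"rx":0,"ry":0,"rz":0,"x":0,"y":0,"z":0,"fingers":0.02},{"rx":0,"ry":0,"rz":0,"x":0,"y":0,"z":0,"fingers":0.02}]'
```

```text
t: 11.85
tcp_pos: [493.6, -323.5, 54.2]
tool_rot: [0.733, 0.68, -0.0, -0.001]
wrist_force: [0.4, -0.1, -1.0]
gripper_width: 0.369
gripper_force: 29.9
```

```bash
python3 -m creep '[{"rx":0,"ry":0,"rz":0,"x":0,"y":0,"z":0.0015,"fingers":0.02},{"rx":0,"ry":0,"rz":0,"x":0,"y":0,"z":0,"fingers":0.02},{"rx":0,"ry":0,"rz":0,"x":0,"y":0,"z":0,"fingers":0.05},{"rx":0,"ry":0,"rz":0,"x":0,"y":0,"z":0,"fingers":0.05},{"rx":0,"ry":0,"rz":0,"x":0,"y":0,"z":0,"fingers":0.05},{"rx":0,"ry":0,"rz":0,"x":0,"y":0,"z":-0.03,"fingers":0.05},{"rx":0,"ry":0,"rz":0,"x":0,"y":0,"z":-0.035,"fingers":0.05}]'
python3 -m creep '[{"rx":0,"ry":0,"rz":0,"x":0.0312,"y":-0.0041,"z":0,"fingers":0.08},{"rx":0,"ry":0,"rz":0,"x":0.0312,"y":-0.0041,"z":0,"fingers":0.08},{"rx":0,"ry":0,"rz":0,"x":0.0312,"y":-0.0041,"z":0,"fingers":0.08},{"rx":0,"ry":0,"rz":0,"x":0.0312,"y":-0.0041,"z":0,"fingers":0.08},{"rx":0,"ry":0,"rz":0,"x":0.0312,"y":-0.0041,"z":0,"fingers":0.08},{"rx":0,"ry":0,"rz":0,"x":0.0312,"y":-0.0041,"z":0,"fingers":0.08},{"rx":0,"ry":0,"rz":0,"x":0.0312,"y":-0.0041,"z":0,"fingers":0.08},{"rx":0,"ry":0,"rz":0,"x":0.0312,"y":-0.0041,"z":0,"fingers":0.08},{"rx":0,"ry":0,"rz":0,"x":0.0312,"y":-0.0041,"z":0,"fingers":0.08},{"rx":0,"ry":0,"rz":0,"x":0.0312,"y":-0.0041,"z":0,"fingers":0.08},{"rx":0,"ry":0,"rz":0,"x":0.0312,"y":-0.0041,"z":0,"fingers":0.08},{"rx":0,"ry":0,"rz":0,"x":0.0312,"y":-0.0041,"z":0,"fingers":0.08},{"rx":0,"ry":0,"rz":0,"x":0.0312,"y":-0.0041,"z":0,"fingers":0.08},{"rx":0,"ry":0,"rz":0,"x":0.0312,"y":-0.0041,"z":0,"fingers":0.08},{"rx":0,"ry":0,"rz":0,"x":0,"y":0,"z":0,"fingers":0.08},{"rx":0,"ry":0,"rz":0,"x":0,"y":0,"z":0,"fingers":0.08},{"rx":0,"ry":0,"rz":0,"x":0,"y":0,"z":0,"fingers":0.08},{"rx":0,"ry":0,"rz":0,"x":0,"y":0,"z":0,"fingers":0.08}]'
python3 - <<'E'
from h import *
print(to((469,116,57)),yaw())
d=shot("top")
for n,z in dict(jar_mid=42,tin_mid=40,tape_mid=38).items():
    print(n,[(round(m["confidence"],2),ray(d,m["position"],z).round().tolist()) for m in manip.mark_of(d,n)[:2]])
E
```

```text
t: 12.43
tcp_pos: [492.3, -322.8, 115.6]
tool_rot: [0.733, 0.68, -0.001, -0.003]
wrist_force: [-0.0, -0.9, 1.0]
gripper_width: 0.569
gripper_force: 0.0
t: 13.93
tcp_pos: [469.5, 115.0, 118.3]
tool_rot: [0.733, 0.68, 0.0, 0.0]
wrist_force: [0.3, -0.2, -0.3]
gripper_width: 0.915
gripper_force: 0.0
[ 1.  -0.6 61.3] -0.07611662277793504
jar_mid [(0.51, [469.0, 107.0, 42.0]), (0.3, [496.0, 335.0, 42.0])]
tin_mid [(0.75, [591.0, -328.0, 40.0]), (0.67, [536.0, 26.0, 40.0])]
tape_mid [(0.59, [487.0, -322.0, 38.0])]
```

```bash
python3 -m creep '[{"rx":0,"ry":0,"rz":0,"x":0.001,"y":-0.0005,"z":0.03,"fingers":0.08},{"rx":0,"ry":0,"rz":0,"x":0,"y":0,"z":0.021,"fingers":0.08},{"rx":0,"ry":0,"rz":0,"x":0,"y":0,"z":0.01,"fingers":0.08},{"rx":0,"ry":0,"rz":0,"x":0,"y":0,"z":0,"fingers":0.08},{"rx":0,"ry":0,"rz":0,"x":0,"y":0,"z":0,"fingers":0.08},{"rx":0,"ry":0,"rz":0,"x":0,"y":0,"z":0,"fingers":0.05},{"rx":0,"ry":0,"rz":0,"x":0,"y":0,"z":0,"fingers":0.05},{"rx":0,"ry":0,"rz":0,"x":0,"y":0,"z":0,"fingers":0.05},{"rx":0,"ry":0,"rz":0,"x":0,"y":0,"z":0,"fingers":0.05}]' 30; python3 -c "
from h import *
print(to((407,-317,55)),yaw())"
```

```text
t: 14.88
tcp_pos: [469.6, 117.1, 58.6]
tool_rot: [0.733, 0.68, 0.001, 0.001]
wrist_force: [-0.4, 0.5, 4.3]
gripper_width: 0.721
gripper_force: 30.0
[-437.6  -29.9    3.3] -0.07497793794503492
```

```bash
python3 -m creep '[{"rx":0,"ry":0,"rz":0,"x":0,"y":0,"z":-0.035,"fingers":0.05},{"rx":0,"ry":0,"rz":0,"x":0,"y":0,"z":-0.035,"fingers":0.05},{"rx":0,"ry":0,"rz":0,"x":-0.0313,"y":-0.0021,"z":0,"fingers":0.05},{"rx":0,"ry":0,"rz":0,"x":-0.0313,"y":-0.0021,"z":0,"fingers":0.05},{"rx":0,"ry":0,"rz":0,"x":-0.0313,"y":-0.0021,"z":0,"fingers":0.05},{"rx":0,"ry":0,"rz":0,"x":-0.0313,"y":-0.0021,"z":0,"fingers":0.05},{"rx":0,"ry":0,"rz":0,"x":-0.0313,"y":-0.0021,"z":0,"fingers":0.05},{"rx":0,"ry":0,"rz":0,"x":-0.0313,"y":-0.0021,"z":0,"fingers":0.05},{"rx":0,"ry":0,"rz":0,"x":-0.0313,"y":-0.0021,"z":0,"fingers":0.05},{"rx":0,"ry":0,"rz":0,"x":-0.0313,"y":-0.0021,"z":0,"fingers":0.05},{"rx":0,"ry":0,"rz":0,"x":-0.0313,"y":-0.0021,"z":0,"fingers":0.05},{"rx":0,"ry":0,"rz":0,"x":-0.0313,"y":-0.0021,"z":0,"fingers":0.05},{"rx":0,"ry":0,"rz":0,"x":-0.0313,"y":-0.0021,"z":0,"fingers":0.05},{"rx":0,"ry":0,"rz":0,"x":-0.0313,"y":-0.0021,"z":0,"fingers":0.05},{"rx":0,"ry":0,"rz":0,"x":-0.0313,"y":-0.0021,"z":0,"fingers":0.05},{"rx":0,"ry":0,"rz":0,"x":-0.0313,"y":-0.0021,"z":0,"fingers":0.05}]'
python3 -m creep '[{"rx":0,"ry":0,"rz":0,"x":0,"y":0,"z":0.03,"fingers":0.05},{"rx":0,"ry":0,"rz":0,"x":0,"y":0,"z":0.025,"fingers":0.05},{"rx":0,"ry":0,"rz":0,"x":0,"y":0,"z":0.013,"fingers":0.05},{"rx":0,"ry":0,"rz":0,"x":0,"y":0,"z":0,"fingers":0.05},{"rx":0,"ry":0,"rz":0,"x":0,"y":0,"z":0,"fingers":0.05},{"rx":0,"ry":0,"rz":0,"x":0,"y":0,"z":0,"fingers":0.05}]'
```

```text
t: 16.22
tcp_pos: [406.2, -319.2, 126.9]
tool_rot: [0.733, 0.68, 0.0, -0.0]
wrist_force: [-0.8, 0.5, -2.2]
gripper_width: 0.724
gripper_force: 30.0
t: 16.72
tcp_pos: [407.3, -317.7, 60.1]
tool_rot: [0.733, 0.68, 0.0, 0.001]
wrist_force: [1.2, -0.3, -1.8]
gripper_width: 0.724
gripper_force: 30.0
```

```bash
python3 -m creep '[{"rx":0,"ry":0,"rz":0,"x":0,"y":0,"z":0.003,"fingers":0.05},{"rx":0,"ry":0,"rz":0,"x":0,"y":0,"z":0,"fingers":0.05},{"rx":0,"ry":0,"rz":0,"x":0,"y":0,"z":0,"fingers":0.05},{"rx":0,"ry":0,"rz":0,"x":0,"y":0,"z":0,"fingers":0.082},{"rx":0,"ry":0,"rz":0,"x":0,"y":0,"z":0,"fingers":0.082},{"rx":0,"ry":0,"rz":0,"x":0,"y":0,"z":0,"fingers":0.082},{"rx":0,"ry":0,"rz":0,"x":0,"y":0,"z":-0.03,"fingers":0.082},{"rx":0,"ry":0,"rz":0,"x":0,"y":0,"z":-0.035,"fingers":0.082},{"rx":0,"ry":0,"rz":0,"x":0,"y":0,"z":-0.035,"fingers":0.082},{"rx":0,"ry":0,"rz":0,"x":0,"y":0,"z":0,"fingers":0.0878},{"rx":0,"ry":0,"rz":0,"x":0,"y":0,"z":0,"fingers":0.0878}]'
python3 - <<'E'
from h import *
p,r,s=pose(); print(to((536,22,156)),yaw())
d=shot("top"); cv2.imwrite("pics/top5.png",cv2.resize(d["img"][130:240,220:420,::-1],None,fx=4,fy=4,interpolation=cv2.INTER_CUBIC))
for n,z in dict(jar_mid=40,tin_mid=40,tape_mid=38).items():
    print(n,[(round(m["confidence"],2),ray(d,m["position"],z).round().tolist()) for m in manip.mark_of(d,n)[:2]])
E
```

```text
t: 17.63
tcp_pos: [407.9, -318.8, 159.5]
tool_rot: [0.733, 0.68, 0.0, 0.003]
wrist_force: [-0.3, -0.0, -1.1]
gripper_width: 0.996
gripper_force: 0.0
[349.4 102.2   2.7] -0.07497400425172797
jar_mid [(0.69, [412.0, -320.0, 40.0])]
tin_mid [(0.91, [583.0, -329.0, 40.0])]
tape_mid [(0.76, [490.0, -313.0, 38.0])]
```

View pics/top5.png

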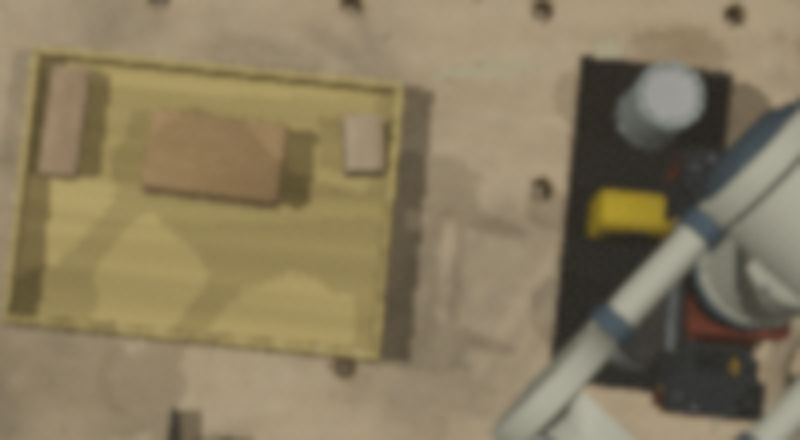

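The tray is clear except for the block, and the tin, tape and jar stand on the mat. Next I go above the block.

```bash
python3 -m creep '[{"rx":0,"ry":0,"rz":0,"x":0.0318,"y":0.0093,"z":0,"fingers":0.0878},{"rx":0,"ry":0,"rz":0,"x":0.0318,"y":0.0093,"z":0,"fingers":0.0878},{"rx":0,"ry":0,"rz":0,"x":0.0318,"y":0.0093,"z":0,"fingers":0.0878},{"rx":0,"ry":0,"rz":0,"x":0.0318,"y":0.0093,"z":0,"fingers":0.0878},{"rx":0,"ry":0,"rz":0,"x":0.0318,"y":0.0093,"z":0,"fingers":0.0878},{"rx":0,"ry":0,"rz":0,"x":0.0318,"y":0.0093,"z":0,"fingers":0.0878},{"rx":0,"ry":0,"rz":0,"x":0.0318,"y":0.0093,"z":0,"fingers":0.0878},{"rx":0,"ry":0,"rz":0,"x":0.0318,"y":0.0093,"z":0,"fingers":0.0878},{"rx":0,"ry":0,"rz":0,"x":0.0318,"y":0.0093,"z":0,"fingers":0.0878},{"rx":0,"ry":0,"rz":0,"x":0.0318,"y":0.0093,"z":0,"fingers":0.0878},{"rx":0,"ry":0,"rz":0,"x":0.0318,"y":0.0093,"z":0,"fingers":0.0878},{"rx":0,"ry":0,"rz":0,"x":0,"y":0,"z":0,"fingers":0.0878},{"rx":0,"ry":0,"rz":0,"x":0,"y":0,"z":0,"fingers":0.0878},{"rx":0,"ry":0,"rz":0,"x":0,"y":0,"z":0,"fingers":0.0878}]'
python3 - <<'E'
from h import *
print(pose()[0],yaw())
d=shot("wrist","w6")
print([(np.round(m["position"]).tolist(),round(m["confidence"],2),ray(d,m["position"],20).round().tolist()) for m in manip.mark_of(d,"sanding_block_mid")[:2]])
E
```

```text
t: 19.0
tcp_pos: [534.4, 23.0, 154.8]
tool_rot: [0.733, 0.68, -0.001, -0.001]
wrist_force: [0.3, 0.1, 0.7]
gripper_width: 1.004
gripper_force: 0.0
[534.35581654  23.0414034  154.83510848] -0.07460579465215787
[([277.0, 203.0], 0.98, [533.0, 18.0, 20.0])]
```

View pics/w6.png

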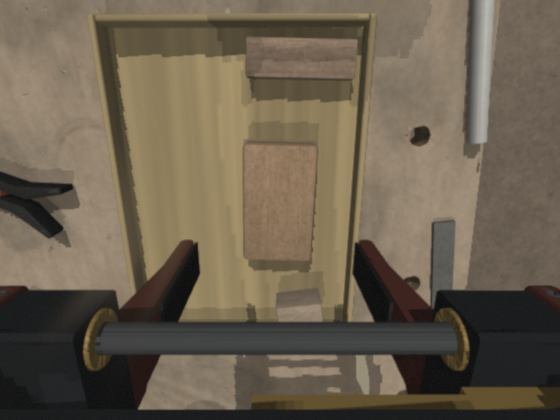

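The block fills (244..316, 142..261), between the fingers at columns 198 and 357. I compute its centre.

```bash
python3 - <<'E'
from h import *
d=shot("wrist"); C=np.array([ray(d,u,34) for u in((245,142),(316,143),(312,260),(244,258))]); m=C.mean(0)
print(C.round(1).tolist(),m,to((m[0],m[1],25)))
a=C[0]+C[1]-C[2]-C[3]; print("block y az",np.arctan2(-a[0],a[1]))
E
```

```text
[[511.1, 77.0, 34.0], [570.9, 71.5, 34.0], [562.9, -37.8, 34.0], [498.8, -30.8, 34.0]] [535.94403046  19.98394634  34.        ] [ -2.    1.6 130.8]
block y az -0.09366135078806358
```

```bash
python3 -m creep '[{"rx":0,"ry":0,"rz":0.01,"x":-0.002,"y":0.001,"z":0.035,"fingers":0.0878},{"rx":0,"ry":0,"rz":0,"x":0,"y":0,"z":0.035,"fingers":0.0878},{"rx":0,"ry":0,"rz":0,"x":0,"y":0,"z":0.03,"fingers":0.0878},{"rx":0,"ry":0,"rz":0,"x":0,"y":0,"z":0.02,"fingers":0.0878},{"rx":0,"ry":0,"rz":0,"x":0,"y":0,"z":0.01,"fingers":0.0878},{"rx":0,"ry":0,"rz":0,"x":0,"y":0,"z":0,"fingers":0.0878},{"rx":0,"ry":0,"rz":0,"x":0,"y":0,"z":0,"fingers":0.0878},{"rx":0,"ry":0,"rz":0,"x":0,"y":0,"z":0,"fingers":0.055},{"rx":0,"ry":0,"rz":0,"x":0,"y":0,"z":0,"fingers":0.055},{"rx":0,"ry":0,"rz":0,"x":0,"y":0,"z":0,"fingers":0.055},{"rx":0,"ry":0,"rz":0,"x":0,"y":0,"z":0,"fingers":0.055}]' 25; python3 -c "
from h import *
print(pose()[0],yaw(),to((498.7,346.9,120)))"
```

```text
t: 20.07
tcp_pos: [536.6, 21.3, 27.6]
tool_rot: [0.737, 0.676, 0.001, 0.001]
wrist_force: [-0.8, -1.1, 3.5]
gripper_width: 0.764
gripper_force: 25.0
[536.63052114  21.27412696  27.62717696] -0.08503403656281856 [321.2 -65.2 -92.5]
```

```bash
python3 -m creep '[{"rx":0,"ry":0,"rz":0,"x":0,"y":0,"z":-0.03,"fingers":0.055},{"rx":0,"ry":0,"rz":0,"x":0,"y":0,"z":-0.035,"fingers":0.055},{"rx":0,"ry":0,"rz":0,"x":0,"y":0,"z":-0.035,"fingers":0.055},{"rx":0,"ry":0,"rz":0,"x":0.0292,"y":-0.0059,"z":0,"fingers":0.055},{"rx":0,"ry":0,"rz":0,"x":0.0292,"y":-0.0059,"z":0,"fingers":0.055},{"rx":0,"ry":0,"rz":0,"x":0.0292,"y":-0.0059,"z":0,"fingers":0.055},{"rx":0,"ry":0,"rz":0,"x":0.0292,"y":-0.0059,"z":0,"fingers":0.055},{"rx":0,"ry":0,"rz":0,"x":0.0292,"y":-0.0059,"z":0,"fingers":0.055},{"rx":0,"ry":0,"rz":0,"x":0.0292,"y":-0.0059,"z":0,"fingers":0.055},{"rx":0,"ry":0,"rz":0,"x":0.0292,"y":-0.0059,"z":0,"fingers":0.055},{"rx":0,"ry":0,"rz":0,"x":0.0292,"y":-0.0059,"z":0,"fingers":0.055},{"rx":0,"ry":0,"rz":0,"x":0.0292,"y":-0.0059,"z":0,"fingers":0.055},{"rx":0,"ry":0,"rz":0,"x":0.0292,"y":-0.0059,"z":0,"fingers":0.055},{"rx":0,"ry":0,"rz":0,"x":0.0292,"y":-0.0059,"z":0,"fingers":0.055}]'
python3 -m creep '[{"rx":0,"ry":0,"rz":-0.117,"x":0,"y":0,"z":0,"fingers":0.055},{"rx":0,"ry":0,"rz":-0.117,"x":0,"y":0,"z":0,"fingers":0.055},{"rx":0,"ry":0,"rz":-0.117,"x":0,"y":0,"z":0,"fingers":0.055},{"rx":0,"ry":0,"rz":-0.117,"x":0,"y":0,"z":0,"fingers":0.055},{"rx":0,"ry":0,"rz":-0.117,"x":0,"y":0,"z":0,"fingers":0.055},{"rx":0,"ry":0,"rz":-0.117,"x":0,"y":0,"z":0,"fingers":0.055},{"rx":0,"ry":0,"rz":-0.117,"x":0,"y":0,"z":0,"fingers":0.055},{"rx":0,"ry":0,"rz":-0.117,"x":0,"y":0,"z":0,"fingers":0.055},{"rx":0,"ry":0,"rz":-0.117,"x":0,"y":0,"z":0,"fingers":0.055},{"rx":0,"ry":0,"rz":-0.117,"x":0,"y":0,"z":0,"fingers":0.055},{"rx":0,"ry":0,"rz":-0.117,"x":0,"y":0,"z":0,"fingers":0.055},{"rx":0,"ry":0,"rz":-0.117,"x":0,"y":0,"z":0,"fingers":0.055},{"rx":0,"ry":0,"rz":-0.117,"x":0,"y":0,"z":0,"fingers":0.055},{"rx":0,"ry":0,"rz":0,"x":0,"y":0,"z":0,"fingers":0.055},{"rx":0,"ry":0,"rz":0,"x":0,"y":0,"z":0,"fingers":0.055}]'
python3 - <<'E'
from h import *
print(pose()[0],yaw(),np.round(pose()[2]["q"],2))
d=shot("wrist","w7")
print([(np.round(m["position"]).tolist(),round(m["confidence"],2),ray(d,m["position"],0).round().tolist()) for m in manip.mark_of(d,"board")[:2]])
E
```

```text
t: 21.23
tcp_pos: [498.0, 348.4, 126.4]
tool_rot: [0.736, 0.677, 0.0, 0.0]
wrist_force: [1.5, -0.4, -0.6]
gripper_width: 0.759
gripper_force: 24.9
t: 22.48
tcp_pos: [498.4, 346.9, 126.2]
tool_rot: [0.069, 0.998, 0.0, 0.0]
wrist_force: [-0.6, 0.4, -0.0]
gripper_width: 0.764
gripper_force: 24.9
[498.38384763 346.9349762  126.249557  ] 1.4326043250943798 [ 0.55  0.12  1.4   0.    1.63 -0.88]
[([276.0, 264.0], 0.36, [560.0, 337.0, 0.0])]
```

View pics/w7.png

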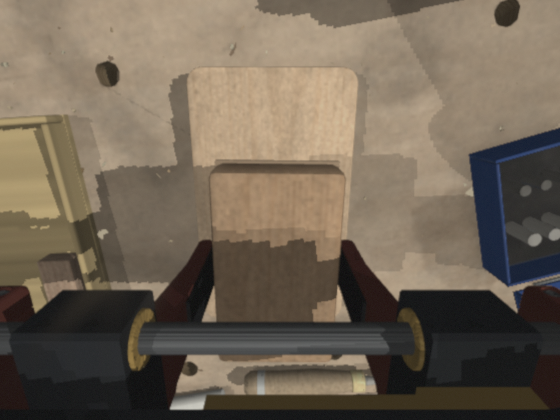

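The held block sits over the board and is aligned with it. The board's near end is at row 67, columns 189..357. I use that to check the board centre.

```bash
python3 - <<'E'
from h import *
d=shot("wrist"); a,b=ray(d,(188.5,67),20),ray(d,(357,67),20)
e=ray(d,(273,67),20); y=1.4326-np.pi/2; u=np.array([np.cos(y),np.sin(y),0])
l=ray(d,(190,110),20);r=ray(d,(356,110),20)
print("width",np.linalg.norm(l-r),"axis",(r-l),"end",e,"centre",e+110*u)
print(to((e+110*u)[:2].tolist()+[42]))
E
```

```text
width 128.51746887043447 axis [ 1.76796673e+01  1.27295598e+02 -2.84217094e-14] end [387.57011243 359.29178956  20.        ] centre [496.52138075 344.13853468  20.        ]
[ 1.5 -3.  84.2]
```

```bash
python3 -m creep '[{"rx":0,"ry":0,"rz":0,"x":0.002,"y":-0.001,"z":0.03,"fingers":0.055},{"rx":0,"ry":0,"rz":0,"x":0,"y":0,"z":0.03,"fingers":0.055},{"rx":0,"ry":0,"rz":0,"x":0,"y":0,"z":0.016,"fingers":0.055},{"rx":0,"ry":0,"rz":0,"x":0,"y":0,"z":0.005,"fingers":0.055},{"rx":0,"ry":0,"rz":0,"x":0,"y":0,"z":0,"fingers":0.055},{"rx":0,"ry":0,"rz":0,"x":0,"y":0,"z":0,"fingers":0.055},{"rx":0,"ry":0,"rz":0,"x":0,"y":0,"z":0,"fingers":0.055}]'
```

```text
t: 23.22
tcp_pos: [497.0, 346.6, 46.6]
tool_rot: [0.068, 0.998, 0.001, 0.001]
wrist_force: [0.3, -1.1, -1.1]
gripper_width: 0.765
gripper_force: 25.0
```

```bash
python3 -m creep '[{"rx":0,"ry":0,"rz":0,"x":0,"y":0,"z":0.004,"fingers":0.055},{"rx":0,"ry":0,"rz":0,"x":0,"y":0,"z":0,"fingers":0.055},{"rx":0,"ry":0,"rz":0,"x":0,"y":0,"z":0,"fingers":0.055},{"rx":0,"ry":0,"rz":0,"x":0,"y":0,"z":0,"fingers":0.055}]'
```

```text
t: 23.55
tcp_pos: [496.8, 346.5, 42.0]
tool_rot: [0.067, 0.998, 0.001, 0.001]
wrist_force: [1.0, 0.9, 2.5]
gripper_width: 0.759
gripper_force: 25.0
```

Now 42.0, in contact. I release, retreat and check.

```bash
python3 -m creep '[{"rx":0,"ry":0,"rz":0,"x":0,"y":0,"z":0,"fingers":0.0878},{"rx":0,"ry":0,"rz":0,"x":0,"y":0,"z":0,"fingers":0.0878},{"rx":0,"ry":0,"rz":0,"x":0,"y":0,"z":0,"fingers":0.0878},{"rx":0,"ry":0,"rz":0,"x":0,"y":0,"z":0,"fingers":0.0878},{"rx":0,"ry":0,"rz":0,"x":0,"y":0,"z":-0.02,"fingers":0.0878},{"rx":0,"ry":0,"rz":0,"x":0,"y":0,"z":-0.035,"fingers":0.0878},{"rx":0,"ry":0,"rz":0,"x":0,"y":0,"z":-0.035,"fingers":0.0878},{"rx":0,"ry":0,"rz":0,"x":0,"y":0,"z":-0.035,"fingers":0.0878},{"rx":0,"ry":0,"rz":0,"x":0,"y":0,"z":0,"fingers":0.0878},{"rx":0,"ry":0,"rz":0,"x":0,"y":0,"z":0,"fingers":0.0878}]'
python3 - <<'E'
from h import *
print(pose()[0],yaw())
d=shot("wrist","w8")
for n,z in(("board",0),("sanding_block_mid",34)): print(n,[(np.round(m["position"]).tolist(),round(m["confidence"],2),ray(d,m["position"],z).round().tolist()) for m in manip.mark_of(d,n)[:2]])
E
```

```text
t: 24.38
tcp_pos: [497.4, 346.8, 169.5]
tool_rot: [0.067, 0.998, 0.002, 0.002]
wrist_force: [-1.2, 0.6, 0.2]
gripper_width: 1.001
gripper_force: 0.0
[497.35332899 346.82642461 169.45260697] 1.4360691340333533
board []
sanding_block_mid [([273.0, 199.0], 0.6, [497.0, 344.0, 34.0])]
```

View pics/w8.png

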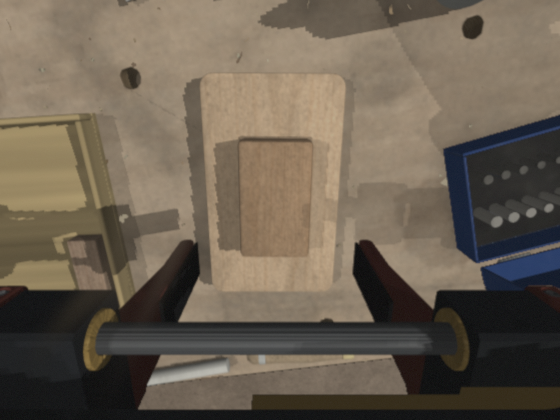

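The block lies on the board: board outline (202..345, 74..290), block (239..312, 138..257). I compute the offset.

```bash
python3 - <<'E'
from h import *
d=shot("wrist")
f=lambda c,z:np.array([ray(d,u,z) for u in c])
def info(C): a=C[0]+C[1]-C[2]-C[3]; return C.mean(0).round(1),np.arctan2(-a[1],-a[0]).round(3),np.linalg.norm(a)/2
print(info(f([(202,74),(346,74),(334,291),(208,290)],20)),info(f([(239,138),(312,139),(309,257),(240,255)],48)))
# for jar regrasp
print(to((407.3,-317.7,170)),yaw(), -0.075-yaw())
E
```

```text
(array([491. , 341.7,  20. ]), np.float64(-0.151), np.float64(213.06011377063652)) (array([490.4, 344.6,  48. ]), np.float64(-0.144), np.float64(106.8194631140405))
[  -1.7 -669.2   -4.7] 1.436038517364185 -1.511038517364185
```

Offset is about 3 mm and 0.01 rad, which is fine. Now the jar goes back.

```bash
python3 -m creep '[{"rx":0,"ry":0,"rz":0.1162,"x":0,"y":0,"z":0,"fingers":0.08},{"rx":0,"ry":0,"rz":0.1162,"x":0,"y":0,"z":0,"fingers":0.08},{"rx":0,"ry":0,"rz":0.1162,"x":0,"y":0,"z":0,"fingers":0.08},{"rx":0,"ry":0,"rz":0.1162,"x":0,"y":0,"z":0,"fingers":0.08},{"rx":0,"ry":0,"rz":0.1162,"x":0,"y":0,"z":0,"fingers":0.08},{"rx":0,"ry":0,"rz":0.1162,"x":0,"y":0,"z":0,"fingers":0.08},{"rx":0,"ry":0,"rz":0.1162,"x":0,"y":0,"z":0,"fingers":0.08},{"rx":0,"ry":0,"rz":0.1162,"x":0,"y":0,"z":0,"fingers":0.08},{"rx":0,"ry":0,"rz":0.1162,"x":0,"y":0,"z":0,"fingers":0.08},{"rx":0,"ry":0,"rz":0.1162,"x":0,"y":0,"z":0,"fingers":0.08},{"rx":0,"ry":0,"rz":0.1162,"x":0,"y":0,"z":0,"fingers":0.08},{"rx":0,"ry":0,"rz":0.1162,"x":0,"y":0,"z":0,"fingers":0.08},{"rx":0,"ry":0,"rz":0.1162,"x":0,"y":0,"z":0,"fingers":0.08}]'
python3 -m creep '[{"rx":0,"ry":0,"rz":0,"x":-0.0334,"y":-0.002,"z":0,"fingers":0.08},{"rx":0,"ry":0,"rz":0,"x":-0.0334,"y":-0.002,"z":0,"fingers":0.08},{"rx":0,"ry":0,"rz":0,"x":-0.0334,"y":-0.002,"z":0,"fingers":0.08},{"rx":0,"ry":0,"rz":0,"x":-0.0334,"y":-0.002,"z":0,"fingers":0.08},{"rx":0,"ry":0,"rz":0,"x":-0.0334,"y":-0.002,"z":0,"fingers":0.08},{"rx":0,"ry":0,"rz":0,"x":-0.0334,"y":-0.002,"z":0,"fingers":0.08},{"rx":0,"ry":0,"rz":0,"x":-0.0334,"y":-0.002,"z":0,"fingers":0.08},{"rx":0,"ry":0,"rz":0,"x":-0.0334,"y":-0.002,"z":0,"fingers":0.08},{"rx":0,"ry":0,"rz":0,"x":-0.0334,"y":-0.002,"z":0,"fingers":0.08},{"rx":0,"ry":0,"rz":0,"x":-0.0334,"y":-0.002,"z":0,"fingers":0.08},{"rx":0,"ry":0,"rz":0,"x":-0.0334,"y":-0.002,"z":0,"fingers":0.08},{"rx":0,"ry":0,"rz":0,"x":-0.0334,"y":-0.002,"z":0,"fingers":0.08},{"rx":0,"ry":0,"rz":0,"x":-0.0334,"y":-0.002,"z":0,"fingers":0.08},{"rx":0,"ry":0,"rz":0,"x":-0.0334,"y":-0.002,"z":0,"fingers":0.08},{"rx":0,"ry":0,"rz":0,"x":-0.0334,"y":-0.002,"z":0,"fingers":0.08},{"rx":0,"ry":0,"rz":0,"x":-0.0334,"y":-0.002,"z":0,"fingers":0.08},{"rx":0,"ry":0,"rz":0,"x":-0.0334,"y":-0.002,"z":0,"fingers":0.08},{"rx":0,"ry":0,"rz":0,"x":-0.0334,"y":-0.002,"z":0,"fingers":0.08},{"rx":0,"ry":0,"rz":0,"x":-0.0334,"y":-0.002,"z":0,"fingers":0.08},{"rx":0,"ry":0,"rz":0,"x":-0.0334,"y":-0.002,"z":0,"fingers":0.08}]'
python3 -m creep '[{"rx":0,"ry":0,"rz":0,"x":0,"y":0,"z":0,"fingers":0.08},{"rx":0,"ry":0,"rz":0,"x":0,"y":0,"z":0,"fingers":0.08},{"rx":0,"ry":0,"rz":0,"x":0,"y":0,"z":0,"fingers":0.08}]'
python3 -c "
from h import *
print(to((407.3,-317.7,56.6)),yaw())
d=shot('wrist')
for n in('jar_mid','tape_mid','tin_mid'): print(n,[(round(m['confidence'],2),ray(d,m['position'],40).round().tolist()) for m in manip.mark_of(d,n)[:2]])
"
```

```text
t: 25.67
tcp_pos: [495.7, 345.7, 163.9]
tool_rot: [0.735, 0.678, -0.002, -0.0]
wrist_force: [0.8, 0.1, -0.4]
gripper_width: 0.908
gripper_force: 0.0
t: 27.33
tcp_pos: [405.5, -318.2, 164.2]
tool_rot: [0.733, 0.68, -0.0, -0.001]
wrist_force: [-0.0, -0.6, 0.3]
gripper_width: 0.913
gripper_force: 0.0
t: 27.58
tcp_pos: [406.3, -316.3, 164.7]
tool_rot: [0.733, 0.68, 0.0, -0.001]
wrist_force: [0.2, 0.9, 0.4]
gripper_width: 0.913
gripper_force: 0.0
[ -1.5   1.3 108.1] -0.07503138275944964
jar_mid []
tape_mid [(0.85, [492.0, -319.0, 40.0])]
tin_mid [(0.67, [585.0, -332.0, 40.0])]
```

```bash
python3 -m creep '[{"rx":0,"ry":0,"rz":0,"x":-0.0015,"y":0.001,"z":0.035,"fingers":0.08},{"rx":0,"ry":0,"rz":0,"x":0,"y":0,"z":0.035,"fingers":0.08},{"rx":0,"ry":0,"rz":0,"x":0,"y":0,"z":0.025,"fingers":0.08},{"rx":0,"ry":0,"rz":0,"x":0,"y":0,"z":0.013,"fingers":0.08},{"rx":0,"ry":0,"rz":0,"x":0,"y":0,"z":0,"fingers":0.08},{"rx":0,"ry":0,"rz":0,"x":0,"y":0,"z":0,"fingers":0.08},{"rx":0,"ry":0,"rz":0,"x":0,"y":0,"z":0,"fingers":0.05},{"rx":0,"ry":0,"rz":0,"x":0,"y":0,"z":0,"fingers":0.05},{"rx":0,"ry":0,"rz":0,"x":0,"y":0,"z":0,"fingers":0.05},{"rx":0,"ry":0,"rz":0,"x":0,"y":0,"z":0,"fingers":0.05}]' 30
python3 -c "
from h import *
print(pose()[0],to((469.6,117,60)),yaw())"
```

```text
t: 28.62
tcp_pos: [408.2, -319.4, 60.3]
tool_rot: [0.733, 0.68, 0.0, 0.002]
wrist_force: [-0.9, 0.8, 6.6]
gripper_width: 0.724
gripper_force: 30.0
[ 408.20398513 -319.35672699   60.26446378] [439.7  28.7  -0.6] -0.0746104862117373
```

```bash
python3 -m creep '[{"rx":0,"ry":0,"rz":0,"x":0,"y":0,"z":-0.035,"fingers":0.05},{"rx":0,"ry":0,"rz":0,"x":0,"y":0,"z":-0.035,"fingers":0.05},{"rx":0,"ry":0,"rz":0,"x":0.0313,"y":0.00205,"z":0,"fingers":0.05},{"rx":0,"ry":0,"rz":0,"x":0.0313,"y":0.00205,"z":0,"fingers":0.05},{"rx":0,"ry":0,"rz":0,"x":0.0313,"y":0.00205,"z":0,"fingers":0.05},{"rx":0,"ry":0,"rz":0,"x":0.0313,"y":0.00205,"z":0,"fingers":0.05},{"rx":0,"ry":0,"rz":0,"x":0.0313,"y":0.00205,"z":0,"fingers":0.05},{"rx":0,"ry":0,"rz":0,"x":0.0313,"y":0.00205,"z":0,"fingers":0.05},{"rx":0,"ry":0,"rz":0,"x":0.0313,"y":0.00205,"z":0,"fingers":0.05},{"rx":0,"ry":0,"rz":0,"x":0.0313,"y":0.00205,"z":0,"fingers":0.05},{"rx":0,"ry":0,"rz":0,"x":0.0313,"y":0.00205,"z":0,"fingers":0.05},{"rx":0,"ry":0,"rz":0,"x":0.0313,"y":0.00205,"z":0,"fingers":0.05},{"rx":0,"ry":0,"rz":0,"x":0.0313,"y":0.00205,"z":0,"fingers":0.05},{"rx":0,"ry":0,"rz":0,"x":0.0313,"y":0.00205,"z":0,"fingers":0.05},{"rx":0,"ry":0,"rz":0,"x":0.0313,"y":0.00205,"z":0,"fingers":0.05},{"rx":0,"ry":0,"rz":0,"x":0.0313,"y":0.00205,"z":0,"fingers":0.05},{"rx":0,"ry":0,"rz":0,"x":0,"y":0,"z":0.035,"fingers":0.05},{"rx":0,"ry":0,"rz":0,"x":0,"y":0,"z":0,"fingers":0.05},{"rx":0,"ry":0,"rz":0,"x":0,"y":0,"z":0,"fingers":0.05},{"rx":0,"ry":0,"rz":0,"x":0,"y":0,"z":0,"fingers":0.05}]'
python3 -c "
from h import *
print(to((469.6,115.5,62.3)),yaw())"
```

```text
t: 30.28
tcp_pos: [468.8, 115.7, 93.8]
tool_rot: [0.733, 0.68, -0.0, 0.0]
wrist_force: [0.4, -0.3, -1.9]
gripper_width: 0.723
gripper_force: 30.0
[-0.1  0.8 31.5] -0.07529807740800519
```

```bash
python3 -m creep '[{"rx":0,"ry":0,"rz":0,"x":0,"y":0.0008,"z":0.02,"fingers":0.05},{"rx":0,"ry":0,"rz":0,"x":0,"y":0,"z":0.01,"fingers":0.05},{"rx":0,"ry":0,"rz":0,"x":0,"y":0,"z":0,"fingers":0.05},{"rx":0,"ry":0,"rz":0,"x":0,"y":0,"z":0,"fingers":0.05},{"rx":0,"ry":0,"rz":0,"x":0,"y":0,"z":0,"fingers":0.05}]'
```

```text
t: 30.7
tcp_pos: [470.0, 115.9, 64.3]
tool_rot: [0.733, 0.68, 0.0, 0.0]
wrist_force: [0.2, 0.2, -1.6]
gripper_width: 0.725
gripper_force: 30.0
```

```bash
python3 -m creep '[{"rx":0,"ry":0,"rz":0,"x":0,"y":0,"z":0.0018,"fingers":0.05},{"rx":0,"ry":0,"rz":0,"x":0,"y":0,"z":0,"fingers":0.05},{"rx":0,"ry":0,"rz":0,"x":0,"y":0,"z":0,"fingers":0.05},{"rx":0,"ry":0,"rz":0,"x":0,"y":0,"z":0,"fingers":0.08},{"rx":0,"ry":0,"rz":0,"x":0,"y":0,"z":0,"fingers":0.08},{"rx":0,"ry":0,"rz":0,"x":0,"y":0,"z":0,"fingers":0.08},{"rx":0,"ry":0,"rz":0,"x":0,"y":0,"z":-0.03,"fingers":0.08},{"rx":0,"ry":0,"rz":0,"x":0,"y":0,"z":-0.035,"fingers":0.08},{"rx":0,"ry":0,"rz":0,"x":0,"y":0,"z":0,"fingers":0.05}]'
python3 -m creep '[{"rx":0,"ry":0,"rz":0,"x":-0.0312,"y":0.004,"z":0,"fingers":0.05},{"rx":0,"ry":0,"rz":0,"x":-0.0312,"y":0.004,"z":0,"fingers":0.05},{"rx":0,"ry":0,"rz":0,"x":-0.0312,"y":0.004,"z":0,"fingers":0.05},{"rx":0,"ry":0,"rz":0,"x":-0.0312,"y":0.004,"z":0,"fingers":0.05},{"rx":0,"ry":0,"rz":0,"x":-0.0312,"y":0.004,"z":0,"fingers":0.05},{"rx":0,"ry":0,"rz":0,"x":-0.0312,"y":0.004,"z":0,"fingers":0.05},{"rx":0,"ry":0,"rz":0,"x":-0.0312,"y":0.004,"z":0,"fingers":0.05},{"rx":0,"ry":0,"rz":0,"x":-0.0312,"y":0.004,"z":0,"fingers":0.05},{"rx":0,"ry":0,"rz":0,"x":-0.0312,"y":0.004,"z":0,"fingers":0.05},{"rx":0,"ry":0,"rz":0,"x":-0.0312,"y":0.004,"z":0,"fingers":0.05},{"rx":0,"ry":0,"rz":0,"x":-0.0312,"y":0.004,"z":0,"fingers":0.05},{"rx":0,"ry":0,"rz":0,"x":-0.0312,"y":0.004,"z":0,"fingers":0.05},{"rx":0,"ry":0,"rz":0,"x":-0.0312,"y":0.004,"z":0,"fingers":0.05},{"rx":0,"ry":0,"rz":0,"x":-0.0312,"y":0.004,"z":0,"fingers":0.05},{"rx":0,"ry":0,"rz":0,"x":0,"y":0,"z":0,"fingers":0.05},{"rx":0,"ry":0,"rz":0,"x":0,"y":0,"z":0,"fingers":0.05},{"rx":0,"ry":0,"rz":0,"x":0,"y":0,"z":0,"fingers":0.05}]'
python3 -c "
from h import *
print(to((493.6,-323.5,52.5)),yaw())
d=shot('top')
print([(round(m['confidence'],2),ray(d,m['position'],42.5).round().tolist()) for m in manip.mark_of(d,'jar_mid')[:2]])
"
```

```text
t: 31.45
tcp_pos: [472.4, 116.7, 133.9]
tool_rot: [0.733, 0.68, 0.005, 0.003]
wrist_force: [-0.0, -0.4, 1.3]
gripper_width: 0.872
gripper_force: 0.0
t: 32.87
tcp_pos: [492.9, -323.2, 126.3]
tool_rot: [0.733, 0.68, 0.0, -0.0]
wrist_force: [0.4, 0.0, -0.1]
gripper_width: 0.571
gripper_force: 0.0
[-0.3  0.7 73.8] -0.07482871847360786
[(0.58, [471.0, 116.0, 42.0])]
```

```bash
python3 -m creep '[{"rx":0,"ry":0,"rz":0,"x":0,"y":0.0007,"z":0.03,"fingers":0.05},{"rx":0,"ry":0,"rz":0,"x":0,"y":0,"z":0.028,"fingers":0.05},{"rx":0,"ry":0,"rz":0,"x":0,"y":0,"z":0.015,"fingers":0.05},{"rx":0,"ry":0,"rz":0,"x":0,"y":0,"z":0,"fingers":0.05},{"rx":0,"ry":0,"rz":0,"x":0,"y":0,"z":0,"fingers":0.05},{"rx":0,"ry":0,"rz":0,"x":0,"y":0,"z":0,"fingers":0.02},{"rx":0,"ry":0,"rz":0,"x":0,"y":0,"z":0,"fingers":0.02},{"rx":0,"ry":0,"rz":0,"x":0,"y":0,"z":0,"fingers":0.02},{"rx":0,"ry":0,"rz":0,"x":0,"y":0,"z":0,"fingers":0.02}]' 30
python3 -c "
from h import *
print(pose()[0],to((465.7,27.2,54)),yaw())"
```

```text
t: 33.72
tcp_pos: [494.4, -324.1, 55.3]
tool_rot: [0.733, 0.68, 0.0, 0.002]
wrist_force: [-0.9, 0.1, 3.9]
gripper_width: 0.366
gripper_force: 29.9
[ 494.44214923 -324.09804982   55.28346223] [348.2 -54.8   0.6] -0.07457424659401705
```

```bash
python3 -m creep '[{"rx":0,"ry":0,"rz":0,"x":0,"y":0,"z":-0.035,"fingers":0.02},{"rx":0,"ry":0,"rz":0,"x":0,"y":0,"z":-0.035,"fingers":0.02},{"rx":0,"ry":0,"rz":0,"x":0.029,"y":-0.0046,"z":0,"fingers":0.02},{"rx":0,"ry":0,"rz":0,"x":0.029,"y":-0.0046,"z":0,"fingers":0.02},{"rx":0,"ry":0,"rz":0,"x":0.029,"y":-0.0046,"z":0,"fingers":0.02},{"rx":0,"ry":0,"rz":0,"x":0.029,"y":-0.0046,"z":0,"fingers":0.02},{"rx":0,"ry":0,"rz":0,"x":0.029,"y":-0.0046,"z":0,"fingers":0.02},{"rx":0,"ry":0,"rz":0,"x":0.029,"y":-0.0046,"z":0,"fingers":0.02},{"rx":0,"ry":0,"rz":0,"x":0.029,"y":-0.0046,"z":0,"fingers":0.02},{"rx":0,"ry":0,"rz":0,"x":0.029,"y":-0.0046,"z":0,"fingers":0.02},{"rx":0,"ry":0,"rz":0,"x":0.029,"y":-0.0046,"z":0,"fingers":0.02},{"rx":0,"ry":0,"rz":0,"x":0.029,"y":-0.0046,"z":0,"fingers":0.02},{"rx":0,"ry":0,"rz":0,"x":0.029,"y":-0.0046,"z":0,"fingers":0.02},{"rx":0,"ry":0,"rz":0,"x":0.029,"y":-0.0046,"z":0,"fingers":0.02},{"rx":0,"ry":0,"rz":0,"x":0,"y":0,"z":0.03,"fingers":0.02},{"rx":0,"ry":0,"rz":0,"x":0,"y":0,"z":0,"fingers":0.02},{"rx":0,"ry":0,"rz":0,"x":0,"y":0,"z":0,"fingers":0.02},{"rx":0,"ry":0,"rz":0,"x":0,"y":0,"z":0,"fingers":0.02}]'
python3 -c "
from h import *
print(to((465.7,26.7,57.3)),yaw())"
```

```text
t: 35.22
tcp_pos: [464.5, 26.9, 93.9]
tool_rot: [0.733, 0.68, -0.0, 0.0]
wrist_force: [0.0, 0.5, -1.7]
gripper_width: 0.365
gripper_force: 29.8
[-0.1  1.2 36.6] -0.07540551780511291
```

```bash
python3 -m creep '[{"rx":0,"ry":0,"rz":0,"x":0,"y":0.001,"z":0.022,"fingers":0.02},{"rx":0,"ry":0,"rz":0,"x":0,"y":0,"z":0.012,"fingers":0.02},{"rx":0,"ry":0,"rz":0,"x":0,"y":0,"z":0,"fingers":0.02},{"rx":0,"ry":0,"rz":0,"x":0,"y":0,"z":0,"fingers":0.02},{"rx":0,"ry":0,"rz":0,"x":0,"y":0,"z":0,"fingers":0.02}]'
```

```text
t: 35.63
tcp_pos: [465.7, 27.1, 60.2]
tool_rot: [0.733, 0.68, 0.0, 0.0]
wrist_force: [-0.1, 0.8, -1.7]
gripper_width: 0.363
gripper_force: 29.9
```

```bash
python3 -m creep '[{"rx":0,"ry":0,"rz":0,"x":0,"y":0,"z":0.0025,"fingers":0.02},{"rx":0,"ry":0,"rz":0,"x":0,"y":0,"z":0,"fingers":0.02},{"rx":0,"ry":0,"rz":0,"x":0,"y":0,"z":0,"fingers":0.02},{"rx":0,"ry":0,"rz":0,"x":0,"y":0,"z":0,"fingers":0.05},{"rx":0,"ry":0,"rz":0,"x":0,"y":0,"z":0,"fingers":0.05},{"rx":0,"ry":0,"rz":0,"x":0,"y":0,"z":0,"fingers":0.05},{"rx":0,"ry":0,"rz":0,"x":0,"y":0,"z":-0.03,"fingers":0.05},{"rx":0,"ry":0,"rz":0,"x":0,"y":0,"z":-0.035,"fingers":0.05},{"rx":0,"ry":0,"rz":0,"x":0,"y":0,"z":0,"fingers":0.07}]'
python3 -m creep '[{"rx":0,"ry":0,"rz":0,"x":-0.0291,"y":0.012,"z":0,"fingers":0.07},{"rx":0,"ry":0,"rz":0,"x":-0.0291,"y":0.012,"z":0,"fingers":0.07},{"rx":0,"ry":0,"rz":0,"x":-0.0291,"y":0.012,"z":0,"fingers":0.07},{"rx":0,"ry":0,"rz":0,"x":-0.0291,"y":0.012,"z":0,"fingers":0.07},{"rx":0,"ry":0,"rz":0,"x":-0.0291,"y":0.012,"z":0,"fingers":0.07},{"rx":0,"ry":0,"rz":0,"x":-0.0291,"y":0.012,"z":0,"fingers":0.07},{"rx":0,"ry":0,"rz":0,"x":-0.0291,"y":0.012,"z":0,"fingers":0.07},{"rx":0,"ry":0,"rz":0,"x":-0.0291,"y":0.012,"z":0,"fingers":0.07},{"rx":0,"ry":0,"rz":0,"x":-0.0291,"y":0.012,"z":0,"fingers":0.07},{"rx":0,"ry":0,"rz":0,"x":-0.0291,"y":0.012,"z":0,"fingers":0.07},{"rx":0,"ry":0,"rz":0,"x":-0.0291,"y":0.012,"z":0,"fingers":0.07},{"rx":0,"ry":0,"rz":0,"x":-0.0291,"y":0.012,"z":0,"fingers":0.07},{"rx":0,"ry":0,"rz":0,"x":0,"y":0,"z":0,"fingers":0.07},{"rx":0,"ry":0,"rz":0,"x":0,"y":0,"z":0,"fingers":0.07},{"rx":0,"ry":0,"rz":0,"x":0,"y":0,"z":0,"fingers":0.07}]'
python3 -c "
from h import *
print(to((583.7,-331.6,54)),yaw())
d=shot('top')
for n in('jar_mid','tape_mid','tin_mid'):print([(round(m['confidence'],2),ray(d,m['position'],42).round().tolist()) for m in manip.mark_of(d,n)[:2]])
"
```

```text
t: 36.38
tcp_pos: [468.3, 27.5, 129.2]
tool_rot: [0.733, 0.68, 0.004, 0.004]
wrist_force: [0.3, -1.4, 1.2]
gripper_width: 0.609
gripper_force: 0.0
t: 37.63
tcp_pos: [583.0, -331.1, 121.6]
tool_rot: [0.733, 0.68, 0.0, -0.0]
wrist_force: [0.8, -0.2, -0.5]
gripper_width: 0.799
gripper_force: 0.0
[-0.5  0.8 67.6] -0.07470443881826823
[(0.95, [465.0, 120.0, 42.0])]
[(0.84, [461.0, 25.0, 42.0])]
[(0.66, [468.0, 33.0, 42.0]), (0.53, [576.0, -321.0, 42.0])]
```

```bash
python3 -m creep '[{"rx":0,"ry":0,"rz":0,"x":-0.0005,"y":0.0007,"z":0.03,"fingers":0.07},{"rx":0,"ry":0,"rz":0,"x":0,"y":0,"z":0.025,"fingers":0.07},{"rx":0,"ry":0,"rz":0,"x":0,"y":0,"z":0.012,"fingers":0.07},{"rx":0,"ry":0,"rz":0,"x":0,"y":0,"z":0,"fingers":0.07},{"rx":0,"ry":0,"rz":0,"x":0,"y":0,"z":0,"fingers":0.07},{"rx":0,"ry":0,"rz":0,"x":0,"y":0,"z":0,"fingers":0.04},{"rx":0,"ry":0,"rz":0,"x":0,"y":0,"z":0,"fingers":0.04},{"rx":0,"ry":0,"rz":0,"x":0,"y":0,"z":0,"fingers":0.04},{"rx":0,"ry":0,"rz":0,"x":0,"y":0,"z":0,"fingers":0.04}]' 25
python3 -c "
from h import *
print(pose()[0],to((458.2,-54.4,57)),yaw())"
```

```text
t: 38.58
tcp_pos: [584.7, -332.6, 57.0]
tool_rot: [0.733, 0.68, 0.001, 0.002]
wrist_force: [0.9, 0.9, 3.8]
gripper_width: 0.587
gripper_force: 25.0
[ 584.65868586 -332.5611764    56.95750178] [ 268.  -146.8   -0.9] -0.07455663305251604
```

```bash
python3 -m creep '[{"rx":0,"ry":0,"rz":0,"x":0,"y":0,"z":-0.035,"fingers":0.04},{"rx":0,"ry":0,"rz":0,"x":0,"y":0,"z":-0.035,"fingers":0.04},{"rx":0,"ry":0,"rz":0,"x":0.0267,"y":-0.0147,"z":0,"fingers":0.04},{"rx":0,"ry":0,"rz":0,"x":0.0267,"y":-0.0147,"z":0,"fingers":0.04},{"rx":0,"ry":0,"rz":0,"x":0.0267,"y":-0.0147,"z":0,"fingers":0.04},{"rx":0,"ry":0,"rz":0,"x":0.0267,"y":-0.0147,"z":0,"fingers":0.04},{"rx":0,"ry":0,"rz":0,"x":0.0267,"y":-0.0147,"z":0,"fingers":0.04},{"rx":0,"ry":0,"rz":0,"x":0.0267,"y":-0.0147,"z":0,"fingers":0.04},{"rx":0,"ry":0,"rz":0,"x":0.0267,"y":-0.0147,"z":0,"fingers":0.04},{"rx":0,"ry":0,"rz":0,"x":0.0267,"y":-0.0147,"z":0,"fingers":0.04},{"rx":0,"ry":0,"rz":0,"x":0.0267,"y":-0.0147,"z":0,"fingers":0.04},{"rx":0,"ry":0,"rz":0,"x":0.0267,"y":-0.0147,"z":0,"fingers":0.04},{"rx":0,"ry":0,"rz":0,"x":0,"y":0,"z":0.03,"fingers":0.04},{"rx":0,"ry":0,"rz":0,"x":0,"y":0,"z":0,"fingers":0.04},{"rx":0,"ry":0,"rz":0,"x":0,"y":0,"z":0,"fingers":0.04},{"rx":0,"ry":0,"rz":0,"x":0,"y":0,"z":0,"fingers":0.04}]'
python3 -c "
from h import *
print(to((458.2,-55.4,59)),yaw())"
```

```text
t: 39.92
tcp_pos: [457.2, -55.4, 95.5]
tool_rot: [0.733, 0.68, -0.0, 0.0]
wrist_force: [-0.6, -1.3, -0.9]
gripper_width: 0.593
gripper_force: 25.0
[ 0.1  1.  36.5] -0.07526475846009972
```

```bash
python3 -m creep '[{"rx":0,"ry":0,"rz":0,"x":0,"y":0.001,"z":0.022,"fingers":0.04},{"rx":0,"ry":0,"rz":0,"x":0,"y":0,"z":0.012,"fingers":0.04},{"rx":0,"ry":0,"rz":0,"x":0,"y":0,"z":0,"fingers":0.04},{"rx":0,"ry":0,"rz":0,"x":0,"y":0,"z":0,"fingers":0.04},{"rx":0,"ry":0,"rz":0,"x":0,"y":0,"z":0,"fingers":0.04}]'
```

```text
t: 40.33
tcp_pos: [458.3, -55.3, 61.6]
tool_rot: [0.733, 0.68, 0.0, 0.0]
wrist_force: [0.2, -0.2, -2.3]
gripper_width: 0.591
gripper_force: 25.0
```

```bash
python3 -m creep '[{"rx":0,"ry":0,"rz":0,"x":0,"y":0,"z":0.0023,"fingers":0.04},{"rx":0,"ry":0,"rz":0,"x":0,"y":0,"z":0,"fingers":0.04},{"rx":0,"ry":0,"rz":0,"x":0,"y":0,"z":0,"fingers":0.04},{"rx":0,"ry":0,"rz":0,"x":0,"y":0,"z":0,"fingers":0.07},{"rx":0,"ry":0,"rz":0,"x":0,"y":0,"z":0,"fingers":0.07},{"rx":0,"ry":0,"rz":0,"x":0,"y":0,"z":0,"fingers":0.07},{"rx":0,"ry":0,"rz":0,"x":0,"y":0,"z":-0.03,"fingers":0.07},{"rx":0,"ry":0,"rz":0,"x":0,"y":0,"z":-0.035,"fingers":0.07},{"rx":0,"ry":0,"rz":0,"x":0,"y":0,"z":-0.035,"fingers":0.07},{"rx":0,"ry":0,"rz":0,"x":0.029,"y":0,"z":-0.03,"fingers":0.07},{"rx":0,"ry":0,"rz":0,"x":0.029,"y":0,"z":-0.03,"fingers":0.07},{"rx":0,"ry":0,"rz":0,"x":0.028,"y":0,"z":-0.017,"fingers":0.07},{"rx":0,"ry":0,"rz":0,"x":0,"y":0,"z":0,"fingers":0.07},{"rx":0,"ry":0,"rz":0,"x":0,"y":0,"z":0,"fingers":0.07},{"rx":0,"ry":0,"rz":0,"x":0,"y":0,"z":0,"fingers":0.07}]'
python3 - <<'E'
from h import *
print(pose()[0],yaw())
d=shot("wrist","w9"); 
a=cv2.imread("pics/w2.png"); b=cv2.imread("pics/w9.png"); cv2.imwrite("pics/cmp.png",np.hstack([a[20:320,190:430],b[20:320,190:430]]))
for n,z in(("jar_mid",42.5),("tape_mid",40.5),("tin_mid",42)):
    print(n,[(np.round(m['position']).tolist(),round(m['confidence'],2),ray(d,m['position'],z).round().tolist()) for m in manip.mark_of(d,n)[:2]])
E
```

```text
t: 41.58
tcp_pos: [464.2, 30.5, 234.6]
tool_rot: [0.733, 0.68, -0.001, -0.0]
wrist_force: [0.2, 0.4, -0.4]
gripper_width: 0.799
gripper_force: 0.0
[464.1860939   30.45045264 234.57525017] -0.07416012489272102
jar_mid []
tape_mid [([276.0, 181.0], 0.77, [463.0, 33.0, 40.0])]
tin_mid [([278.0, 252.0], 0.96, [459.0, -53.0, 42.0])]
```

View pics/cmp.png

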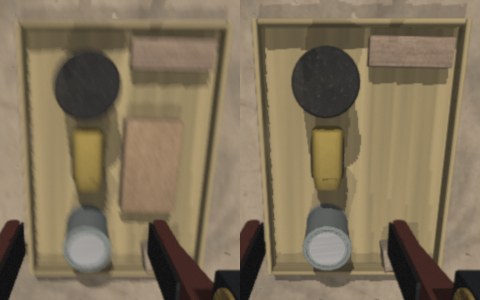

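Before and after match within about 2 px: jar, tape and tin stand upright at their old places. The robot is clear and the block lies on the board.

```bash
python3 -c "
from rig import manip
print(manip.hand_in())"
```

```text
the job is handed in; nothing more can be done
None
```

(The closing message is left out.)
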